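# Gauge the clamped tube with radius leaves

### The arm

A 6-joint arm with a two-finger parallel gripper is mounted at the origin on the work surface. World frame = base frame: x ahead of the robot, y to its left, z up, the work surface at z = 0. Lengths are in m, angles in rad, forces in N, time in s.
With the tool pointing down it reaches from about 0.225 to 0.875 m from the base axis. Payload 3.4 kg.
Tool frame: the origin (TCP) lies at the very end of the fingers, on their centre line; the grasp point (between the pads) lies 19 mm behind it; z points along the fingers, y is the direction in which the jaws open and shut (so a half turn about z gives the same grasp; the last joint's range is limited). The gripper opens to 85 mm and grips with 20 to 120 N. Pads are 22 mm wide; open, the fingers measure 114 mm over their backs; the gripper's body (76 mm by 85 mm) begins 54 mm behind the grasp point. The pads swing forward as they close: fully open they stand 13 mm farther back than shut.
Start: joints at [1.183, 0.276, 1.505, -0, 1.361, -0.121], TCP at [0.152, 0.555, 0.231] pointing down, gripper open.
Joint ranges: [-2.89, 2.89], [-0.75, 2.08], [0.22, 2.7], [-1.18, 4.32], [0.11, 2.71], [-2.7, 2.7]. Speed limits (rad/s): [2.57, 2.57, 3.14, 3.14, 3.14, 3.14].

### API

Orientations are given as a unit quaternion [w, x, y, z].
In Python, from rig import get_state, get_image, camera_model, sign_off gives the robot as it stands. The module is installed in compiled form; this text tells all that it offers.
- The arm moves only by the tool drive_tool, never from a script. Its argument "motion" is text: rows parted by semicolons, each of 7 numbers parted by spaces: the turn, a rotation vector about the tool's x, y, z in degrees, then the shift along the tool's x, y, z in m, then the opening in per cent of the stroke, from 0 (shut) to 100 (fully open). In form: wx wy wz tx ty tz hand; .... A call has 1 to 12 rows; each row shifts and turns the pose as measured when the row begins, along the tool's axes as they then stand; what a row does not reach is not made up. A row lasts 1/8 s, in which the tool goes at most 62.5 mm and 10.7 degrees, less where a joint would pass 70% of its speed; a pose out of reach is approached as far as the arm can. A call is refused whole if a number of a shift passes 0.0625 or a number of a turn 10.7, either way. A call with a gripper value outside its range is refused whole. The fingers move at their own pace and stop on an object; "newtons" is the grip in N (left out, the last holds). Time passes only in rows, so rows that do not move let the fingers close. It gives the time, the measured TCP pose, the force and the opening at its end, in the units of the state.
- get_state(): the state, without advancing time (a new reading comes with each control period).
- get_image(name): name is "side" or "top"; returns (picture, depth): 384x512x3 uint8, red, green, blue; 384x512 float32, m along the optical axis (not along the pixel's ray), 0 where there is no reading.
- camera_model(name): a dict with "camera_matrix" (3x3 intrinsics, pixels), "cam_to_world" (4x4, takes a point from camera to world coordinates). Camera axes: x right, y up, looking along -z (the intrinsics and any distortion apply to the point x, -y, -z); pixel columns grow to the right and rows downward; lengths in m; the calibration is good to about 2 mm. A picture is of the moment at which its call begins. camera_model takes no time and is no camera call.
- sign_off(): hands the job in, once; it reports no verdict.
The state is a dict: "clock": time; "qpos": joint angles; "qd": joint speeds; "effort": joint torques, N m; "position": TCP position; "ee_rot": TCP orientation; "contact_force": force on the tool from outside, world axes, zero at the start; "moment": the same for the moment, N m; "width": finger opening in m.
Only numpy, scipy, OpenCV 4.12 (cv2) and the standard library are available. Lean on these libraries where they do the work, as an engineer would, in place of code of your own. Each camera call takes 0.05 s, during which the arm holds its last target.

### The job

Find out by touch which of the three radius leaves fits the outside of the tube under the toggle clamp: press a leaf's hollow mouth gently against the tube (about 8 N, held for a second, never over 15 N), straight in line with the clamp from its open side, and if it rocks or stands off, lay it flat on the bench again, well clear of the tube. Prove the one that fits: keep it pressed home, swing it slowly round the tube by some 35 degrees to either side and hold it pressed there for a second too, then let go and leave it lying flat on the bench, home against the tube. Touch the tubes and the clamp only with the leaves, never hard, and leave the other things alone.

Things in the scene. Friction and masses are not known exactly. Their poses are not given: they have to be found in the camera images.
- leaf_narrow: loose steel radius leaf, 0.1-0.3 kg, flat on the bench: plate 10 mm thick, 45 mm wide; concave mouth of radius 30 mm at +x (bottom at x=+50 mm), convex nose of the same radius at -x (tip at x=-45 mm). Origin: centre of its underside, on the axis of its grip, an upright block 24 mm (x) by 16 mm (y) reaching 46 mm above the bench. x points out of the mouth, y across, z up
- leaf_narrow_arc (a point): centre of the 30 mm arc of that mouth, 80 mm from the origin along the leaf's +x, at the level of the underside. It lies on a tube's axis when the mouth fits the tube and is home on it
- leaf_medium: loose steel radius leaf, 0.1-0.3 kg, flat on the bench: plate 10 mm thick, 52 mm wide; concave mouth of radius 35 mm at +x (bottom at x=+45 mm), convex nose of the same radius at -x (tip at x=-45 mm). Origin: centre of its underside, on the axis of its grip, an upright block 24 mm (x) by 16 mm (y) reaching 46 mm above the bench. x points out of the mouth, y across, z up
- leaf_medium_arc (a point): centre of the 35 mm arc of that mouth, 80 mm from the origin along the leaf's +x, at the level of the underside. It lies on a tube's axis when the mouth fits the tube and is home on it
- leaf_wide: loose steel radius leaf, 0.1-0.3 kg, flat on the bench: plate 10 mm thick, 60 mm wide; concave mouth of radius 40 mm at +x (bottom at x=+40 mm), convex nose of the same radius at -x (tip at x=-45 mm). Origin: centre of its underside, on the axis of its grip, an upright block 24 mm (x) by 16 mm (y) reaching 46 mm above the bench. x points out of the mouth, y across, z up
- leaf_wide_arc (a point): centre of the 40 mm arc of that mouth, 80 mm from the origin along the leaf's +x, at the level of the underside. It lies on a tube's axis when the mouth fits the tube and is home on it
- tube_k: upright steel tube stub, 60 mm tall, fixed to the bench. Origin: on its axis, at its foot. tube_k, tube_m and tube_p have outside radii of 30, 35 and 40 mm, in an order not given here. One of the three, a different one each time, stands under the clamp; the other two are spares
- tube_m: upright steel tube stub, 60 mm tall, fixed to the bench. Origin: on its axis, at its foot. tube_k, tube_m and tube_p have outside radii of 30, 35 and 40 mm, in an order not given here. One of the three, a different one each time, stands under the clamp; the other two are spares
- tube_p: upright steel tube stub, 60 mm tall, fixed to the bench. Origin: on its axis, at its foot. tube_k, tube_m and tube_p have outside radii of 30, 35 and 40 mm, in an order not given here. One of the three, a different one each time, stands under the clamp; the other two are spares
- clamp: fixed toggle clamp whose crossbar (92 mm along y, 20 mm wide, 60-70 mm above the bench) holds one tube down by its rim. Origin: on the bench, on the clamped tube's axis. x points from the tube to the clamp's post, which starts 70 mm behind the axis; its 16 mm wide arm tops out 96 mm above the bench, its handle rises to 200 mm behind; the tube's -x side is open
- flat_bar: bystander, leave alone: dark steel flat bar, 170 x 30 x 8 mm, long along its x. Origin: on its underside
- angle_offcut: bystander, leave alone: short offcut of steel angle, 70 mm long, 40 mm high, standing on one flange. Origin: on its underside
- hammer: bystander, leave alone: hammer lying on its side, long along its x. Origin: on its underside
- wrench: bystander, leave alone: spanner, long along its x. Origin: on its underside
- collar: bystander, leave alone: small steel collar, 44 mm across, 18 mm high. Origin: on its underside
Not all that is in view belongs to the job. Leave any blue or yellow look-alike of the leaf_medium alone.

How it is judged:
By the outcome, as a careful person would: the job done as asked, in the order asked, and still so for the second after the job is handed in, with the robot touching nothing.
It also fails if it takes over 72 s, if anything falls off the work surface, if the arm or the gripper's body presses on something with over 40 N, if the wrist force passes 120 N, or if a joint passes its speed limit or range.

## Working session

There is one attempt and no reset: what is moved stays moved. The work goes in short steps, Python scripts to look and compute and a tool call to move; the robot and the scene stay as the last step left them, time stands still between calls to the robot, and variables do not carry over. Pictures are saved under pics/ and viewed, and the job is handed in when it is done.

Besides the shell and the picture viewer there is one more tool, called by a JSON object that holds its "fn" and its "kwargs", one argument or row to a line. drive_tool: Moves the arm, as the interface text tells. Its arguments: {"type":"object","properties":{"motion":{"type":"string"},"newtons":{"type":"number"}},"required":["motion"]}

```bash
mkdir -p pics; ls; python3 - <<'E'
from rig import *
import cv2,numpy as np
s=get_state();print(s)
for n in("top","side"):
    im,d=get_image(n);np.savez(f"pics/{n}0.npz",im=im,d=d)
    cv2.imwrite(f"pics/{n}0.png",cv2.resize(im[:,:,::-1],(800,600),interpolation=cv2.INTER_CUBIC))
    m=camera_model(n);print(n,{k:np.round(v,4).tolist() if not isinstance(v,str) else v for k,v in m.items()})
E
```

```text
pics
{'clock': 0.0, 'qpos': array([ 1.18296254e+00,  2.76561653e-01,  1.50616568e+00, -2.54667870e-05,
        1.36066355e+00, -1.20969499e-01]), 'qd': array([-3.63678559e-04,  1.73702440e-03, -1.68805122e-03,  5.47702992e-05,
       -9.63957833e-04,  1.62148651e-03]), 'effort': array([-9.72027156e-04, -4.16783023e+01, -2.45808256e+01, -1.46634090e-05,
        1.08096673e-02,  2.26440886e-05]), 'position': array([0.15142492, 0.55414716, 0.23044574]), 'ee_rot': array([-2.14226882e-04,  1.33033860e-01,  9.91111085e-01, -8.73309795e-04]), 'contact_force': array([-1.13098251, -0.00442985,  0.08175732]), 'moment': array([-0.00576733, -0.03462927,  0.0092644 ]), 'width': 0.08520053556653827}
top {'camera_matrix': [[409.9531, 0.0, 255.8799], [0.0, 409.9531, 189.3929], [0.0, 0.0, 1.0]], 'cam_to_world': [[-0.001, 0.9986, -0.0523, 0.3996], [-0.9997, -0.0023, -0.0244, -0.0009], [-0.0245, 0.0523, 0.9983, 1.361], [0.0, 0.0, 0.0, 1.0]]}
side {'camera_matrix': [[450.351, 0.0, 254.1942], [0.0, 450.351, 193.4589], [0.0, 0.0, 1.0]], 'cam_to_world': [[0.9822, 0.1329, -0.1327, 0.2918], [-0.1869, 0.6244, -0.7584, -1.0395], [-0.018, 0.7697, 0.6382, 0.9359], [0.0, 0.0, 0.0, 1.0]]}
```

View pics/top0.png

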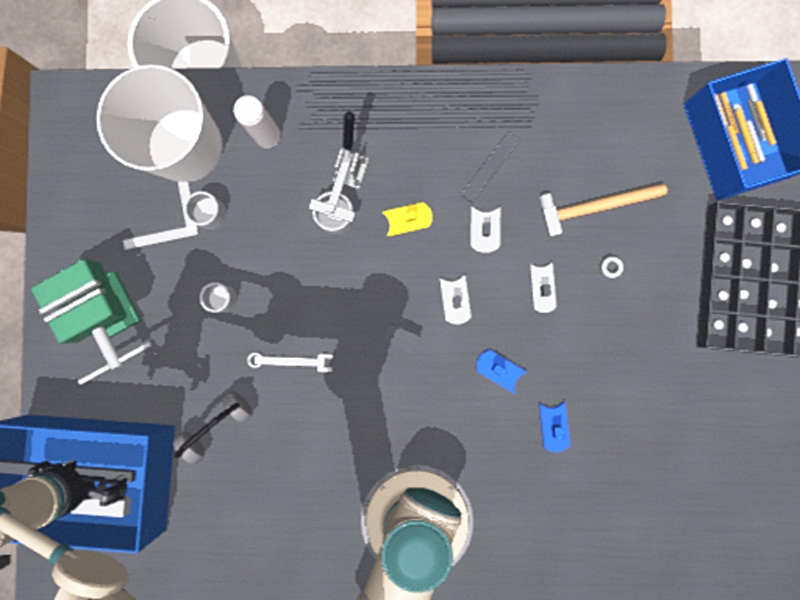

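View pics/side0.png

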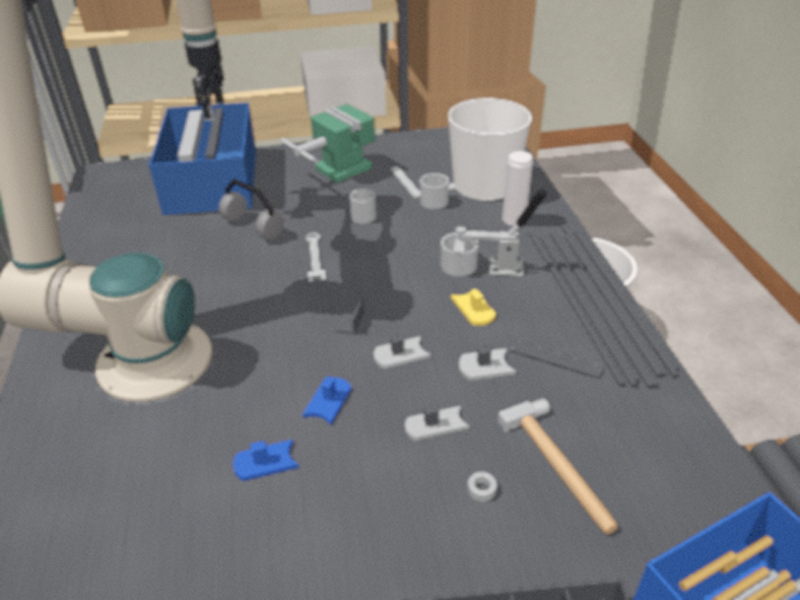

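Leaf candidates in the top picture (800x600): steel leaves at (486,229), (455,299) and (543,288). The look-alikes are yellow at (408,218) and blue at (500,370) and (554,427), so I'm leaving those alone. The clamped tube is at (332,211) and the spares are at (203,209) and (217,297). Next I'll look at close crops.

```bash
python3 - <<'E'
import cv2,numpy as np
z=np.load("pics/top0.npz");im=z['im'][:,:,::-1]
c=im[120:215,270:370];cv2.imwrite("pics/cropL.png",cv2.resize(c,None,fx=6,fy=6,interpolation=cv2.INTER_CUBIC))
c=im[65:165,180:280];cv2.imwrite("pics/cropC.png",cv2.resize(c,None,fx=6,fy=6,interpolation=cv2.INTER_CUBIC))
E
```

```text
(no output)
```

View pics/cropL.png

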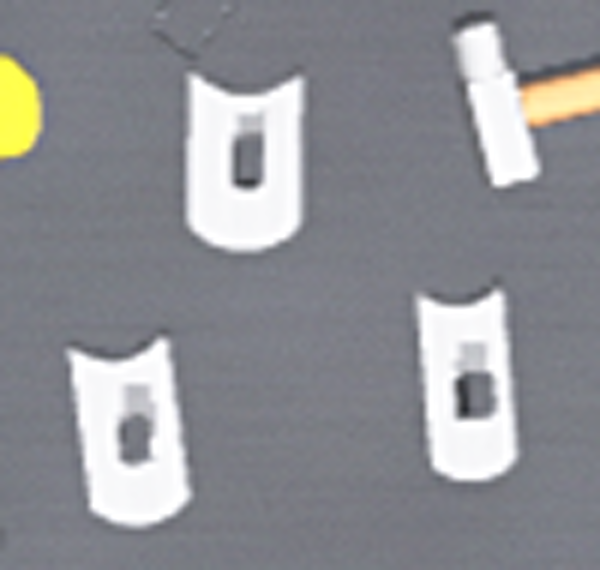

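View pics/cropC.png

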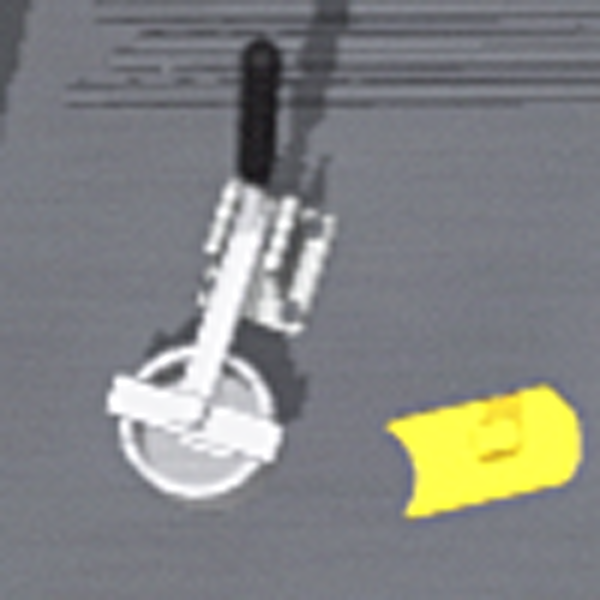

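```bash
cat > h.py <<'E'
import numpy as np,cv2
from rig import *
def cloud(d,n):
    m=camera_model(n);K=np.array(m["camera_matrix"]);T=np.array(m["cam_to_world"])
    v,u=np.mgrid[0:d.shape[0],0:d.shape[1]]
    p=np.stack([(u-K[0,2])/K[0,0]*d,-(v-K[1,2])/K[1,1]*d,-d],-1)
    return p@T[:3,:3].T+T[:3,3]
def proj(P,n):
    m=camera_model(n);K=np.array(m["camera_matrix"]);T=np.array(m["cam_to_world"])
    c=(np.asarray(P)-T[:3,3])@T[:3,:3]
    return np.stack([K[0,2]+K[0,0]*c[...,0]/-c[...,2],K[1,2]-K[1,1]*c[...,1]/-c[...,2]],-1)
def ray(uv,z,n):
    m=camera_model(n);K=np.array(m["camera_matrix"]);T=np.array(m["cam_to_world"])
    uv=np.asarray(uv,float)
    r=np.stack([(uv[...,0]-K[0,2])/K[0,0],-(uv[...,1]-K[1,2])/K[1,1],-np.ones(uv.shape[:-1])],-1)@T[:3,:3].T
    return T[:3,3]+r*((z-T[2,3])/r[...,2])[...,None]
SH={'narrow':(45,30),'medium':(52,35),'wide':(60,40)}
def outline(k):
    w,r=SH[k];a=np.arcsin(w/2/r);t=np.linspace(-a,a,31)
    mouth=np.c_[80-r*np.cos(t),r*np.sin(t)]
    nose=np.c_[-45+r-r*np.cos(t),r*np.sin(t)][::-1]
    return np.r_[mouth,nose]/1000
def place(o,x,y,a,z):
    c,s=np.cos(a),np.sin(a)
    return np.c_[x+c*o[:,0]-s*o[:,1],y+s*o[:,0]+c*o[:,1],np.full(len(o),z)]
def draw(polys,shape,n,ss=8):
    m=np.zeros((shape[0]*ss,shape[1]*ss),np.uint8)
    for P in polys:
        q=(proj(P,n)+.5)*ss-.5
        cv2.fillPoly(m,[np.round(q*16).astype(np.int32)],255,shift=4)
    return cv2.resize(m,(shape[1],shape[0]),interpolation=cv2.INTER_AREA)/255.
E
python3 - <<'E'
from h import *
from scipy.optimize import minimize
z=np.load("pics/top0.npz");im=z['im'];d=z['d'];P=cloud(d,'top')
zs=np.load("pics/side0.npz");ims=zs['im'].astype(float)
g=im.min(2).astype(float)
for nm,(u,v) in {'A':(311,146),'B':(291,191),'C':(348,184)}.items():
    x0=ray([u,v],0.01,'top')
    print(nm,'start',x0.round(3), 'z grid', np.median(P[v-8:v+8,u-5:u+5,2]).round(4))
    sl=(slice(v-24,v+24),slice(u-20,u+20))
    gg=g[sl].copy()
    bg=np.median(gg[:, :3]);fg=np.percentile(gg,97)
    for k in SH:
        o=outline(k)
        def cost(p):
            ma=draw([place(o,p[0],p[1],p[2],0.01),place(o,p[0],p[1],p[2],0.0)],g.shape,'top',4)[sl]
            grip=draw([place(np.array([[s*.016,t*.012] for s,t in((1,1),(1,-1),(-1,-1),(-1,1))]),p[0],p[1],p[2],zz) for zz in(0.01,0.02,.03,.04,0.05)],g.shape,'top',2)[sl]
            r=(np.clip((gg-bg)/(fg-bg),0,1)-ma)*(grip<.01)
            return (r**2).sum()
        best=None
        for a0 in(-.1,.1):
            r=minimize(cost,[x0[0],x0[1],a0],method='Nelder-Mead',options=dict(initial_simplex=[[x0[0],x0[1],a0],[x0[0]+.01,x0[1],a0],[x0[0],x0[1]+.01,a0],[x0[0],x0[1],a0+.2]],xatol=1e-5,fatol=1e-4))
            if best is None or r.fun<best.fun:best=r
        print(k,best.x.round(4),np.degrees(best.x[2]).round(2),best.fun.round(2))
# heights around clamp and tubes
for u,v in((213,135),(130,134),(139,190)):
    q=P[v-16:v+17,u-16:u+17].reshape(-1,3);q=q[(q[:,2]>.053)&(q[:,2]<.0635)];
    A=np.c_[2*q[:,:2],np.ones(len(q))];s=np.linalg.lstsq(A,(q[:,:2]**2).sum(1),rcond=None)[0]
    print(len(q),s[:2].round(4),'r',np.sqrt(s[2]+s[0]**2+s[1]**2).round(4),q.min(0).round(4),q.max(0).round(4))
E
```

```text
A start [ 0.614 -0.15   0.01 ] z grid 0.0118
narrow [ 0.6059 -0.1473  0.1064] 6.1 114.58
medium [ 0.6071 -0.1481  0.0249] 1.43 51.83Traceback (most recent call last):
  File "<stdin>", line 21, in <module>
    res = _minimize_neldermead(fun, x0, args, callback, bounds=bounds,
                               **options)
    fxcc = func(xcc)
    fx = function(np.copy(x), *(wrapper_args + args))
  File "<stdin>", line 16, in cost
  File "h.py", line 29, in draw
    q=(proj(P,n)+.5)*ss-.5
       ~~~~^^^^^
  File "h.py", line 9, in proj
    m=camera_model(n);K=np.array(m["camera_matrix"]);T=np.array(m["cam_to_world"])
ValueError: time passes only in moves, steps and waits
```

```bash
python3 - <<'E'
from rig import *
import numpy as np,pickle
pickle.dump({n:{k:np.array(v) for k,v in camera_model(n).items()} for n in("top","side")},open("cam.pkl","wb"))
E
sed -i 's/^from rig import \*/import pickle\nCAM=pickle.load(open("\.\/cam.pkl","rb"))/; s/camera_model(n)/CAM[n]/' h.py
cat > fit.py <<'E'
from h import *
from scipy.optimize import minimize
def fitleaf(g,x,y,a0,kinds,n='top'):
    u,v=proj([x,y,0.005],n).round().astype(int)
    sl=(slice(v-27,v+27),slice(u-24,u+24));gg=g[sl]
    bg=np.percentile(gg,30);fg=np.percentile(gg,97);out=[]
    tgt=np.clip((gg-bg)/(fg-bg),0,1)
    near=draw([place(1.0*outline('wide')*1.3,x,y,a0,0.005)],g.shape,n,2)[sl]>0
    for k in kinds:
        o=outline(k)
        def cost(p):
            ma=draw([place(o,*p,0.01),place(o,*p,0.0)],g.shape,n,4)[sl]
            grip=draw([place(np.array([[s*.016,t*.012] for s,t in((1,1),(1,-1),(-1,-1),(-1,1))]),*p,zz) for zz in np.arange(.01,.051,.01)],g.shape,n,2)[sl]
            return (((tgt-ma)*(grip<.01)*near)**2).sum()
        p0=np.array([x,y,a0])
        r=minimize(cost,p0,method='Nelder-Mead',options=dict(initial_simplex=[p0,p0+[.01,0,0],p0+[0,.01,0],p0+[0,0,.15]],xatol=1e-5,fatol=1e-3))
        out.append((k,r.x.round(4).tolist(),np.degrees(r.x[2]).round(2),round(r.fun,2)))
    return out
E
python3 - <<'E'
from fit import *
z=np.load("pics/top0.npz");im=z['im'];d=z['d'];P=cloud(d,'top');g=im.min(2).astype(float)
for nm,(u,v) in {'A':(311,148),'B':(291,191),'C':(348,184)}.items():
    x0=ray([u,v],0.01,'top')
    for r in fitleaf(g,x0[0],x0[1],0.05,SH):print(nm,r)
Q=cloud(np.load("pics/side0.npz")['d'],'side')
for u,v in((213,135),(130,134),(139,190)):
    c=ray([u,v],.06,'top')
    for nm,PP in(('top',P),('side',Q)):
        q=PP.reshape(-1,3);q=q[(abs(q[:,:2]-c[:2]).max(1)<.055)&(q[:,2]>.054)&(q[:,2]<.0635)]
        A=np.c_[2*q[:,:2],np.ones(len(q))];s=np.linalg.lstsq(A,(q[:,:2]**2).sum(1),rcond=None)[0]
        print(nm,len(q),s[:2].round(4),'r',np.sqrt(s[2]+s[0]**2+s[1]**2).round(4),q.min(0).round(4),q.max(0).round(4))
E
```

```text
A ('narrow', [0.6062, -0.1483, 0.1445], np.float64(8.28), np.float64(113.5))
A ('medium', [0.6062, -0.1494, -0.0399], np.float64(-2.28), np.float64(55.17))
A ('wide', [0.6093, -0.1487, -0.0073], np.float64(-0.42), np.float64(3.16))
B ('narrow', [0.4548, -0.0868, 0.1714], np.float64(9.82), np.float64(53.09))
B ('medium', [0.4573, -0.085, 0.1385], np.float64(7.94), np.float64(5.4))
B ('wide', [0.4605, -0.0848, 0.0995], np.float64(5.7), np.float64(46.66))
C ('narrow', [0.4818, -0.2703, 0.0726], np.float64(4.16), np.float64(4.35))
C ('medium', [0.484, -0.27, 0.0803], np.float64(4.6), np.float64(50.02))
C ('wide', [0.4886, -0.2744, 0.1403], np.float64(8.04), np.float64(124.76))
top 81 [0.6434 0.1713] r 0.038 [0.6038 0.1264 0.0543] [0.6827 0.2101 0.0632]
side 80 [0.6427 0.1712] r 0.0379 [0.6041 0.1301 0.0541] [0.6829 0.2147 0.0631]
top 95 [0.6508 0.4444] r 0.0329 [0.6151 0.408  0.0541] [0.6847 0.4807 0.0631]
side 73 [0.6516 0.4446] r 0.0341 [0.6167 0.4051 0.0541] [0.6856 0.4835 0.063 ]
top 83 [0.4668 0.4129] r 0.028 [0.4378 0.3827 0.0541] [0.496  0.4419 0.0633]
side 61 [0.4675 0.4131] r 0.0285 [0.4377 0.3785 0.054 ] [0.4955 0.4475 0.0628]
```

Widths and fits separate the leaves clearly. A at (311,148) is wide, B at (291,191) is medium and C at (348,184) is narrow. The clamped tube looks like the 40 mm one, so I'll try the wide leaf first and let touch decide. First I need the clamp's direction.

```bash
cat > go.py <<'E'
import sys
from h import *
from rig import get_state
from scipy.spatial.transform import Rotation as R
def st():
    s=get_state();q=s["ee_rot"];r=R.from_quat([q[1],q[2],q[3],q[0]]).as_matrix()
    print("t",round(s["clock"],2),"pos",np.round(s["position"],4),"yaw_y",np.degrees(np.arctan2(r[1,1],r[0,1])).round(2),"tilt",np.round(r[:2,2],4),"F",np.round(s["contact_force"],2),"M",np.round(s["moment"],3),"w",round(s["width"],4),"q",np.round(s["qpos"],2))
    return s,r
def to(x,y,z,yaw):
    s,r=st();yaw=np.radians(yaw);yv=np.array([np.cos(yaw),np.sin(yaw),0]);zv=np.array([0,0,-1.]);T=np.c_[np.cross(yv,zv),yv,zv]
    w=R.from_matrix(r.T@T).as_rotvec();print("rot deg",np.degrees(w).round(2),"shift tool",(r.T@(np.array([x,y,z])-s["position"])).round(4))
if len(sys.argv)>4: to(*map(float,sys.argv[1:5]))
elif sys.argv[0].endswith("go.py"): st()
E
python3 - <<'E'
from h import *
C=np.array([.643,.171])
for n in("top","side"):
    q=cloud(np.load(f"pics/{n}0.npz")['d'],n).reshape(-1,3)
    near=np.hypot(*(q[:,:2]-C).T)<.06
    b=q[near&(q[:,2]>.066)&(q[:,2]<.0735)][:,:2]
    m=b.mean(0);w,v=np.linalg.eigh(np.cov((b-m).T));print(n,'bar',len(b),m.round(4),np.degrees(np.arctan2(v[1,1],v[0,1])),np.sqrt(w))
    a=q[(np.hypot(*(q[:,:2]-C).T)<.2)&(q[:,2]>.088)&(q[:,2]<.21)]
    m=a[:,:2].mean(0);w,v=np.linalg.eigh(np.cov((a[:,:2]-m).T));print('arm',len(a),m.round(4),np.degrees(np.arctan2(v[1,1],v[0,1])),'C->m',np.degrees(np.arctan2(*(m-C)[::-1])))
E
python3 go.py 0.609 -0.149 0.15 89.6
```

```text
top bar 135 [0.6425 0.1712] 72.87884879643967 [0.00674797 0.02874763]
arm 281 [0.7432 0.1388] 161.81594643537602 C->m -17.812466024029415
side bar 55 [0.637  0.1523] 74.78204392050999 [0.00615949 0.01984843]
arm 261 [0.7533 0.1355] 159.90177786861227 C->m -17.849489385353635
t 0.1 pos [0.1514 0.5542 0.2305] yaw_y 74.71 tilt [-0.0007 -0.0015] F [-0.18 -0.38 -0.9 ] M [ 0.037 -0.005 -0.008] w 0.0855 q [ 1.18  0.28  1.51  0.    1.36 -0.12]
rot deg [ -0.09  -0.03 -14.89] shift tool [-0.6268 -0.5576  0.0813]
```

{"fn": "drive_tool", "kwargs": {
  "motion": "0 0 -7.5 -0.04 -0.04 0 60;0 0 -7.5 -0.04 -0.04 0 60",
  "newtons": 40
}}

```text
clock: 0.35
position: [0.2134, 0.4607, 0.229]
ee_rot: [-0.001, -0.005, 1.0, -0.001]
contact_force: [0.8, -0.4, 0.1]
width: 0.0521
```

```bash
python3 go.py 0.609 -0.149 0.15 89.6
```

```text
t 0.35 pos [0.2134 0.4607 0.229 ] yaw_y 90.52 tilt [-0.0015 -0.002 ] F [ 0.79 -0.42  0.11] M [-0.014 -0.007  0.03 ] w 0.0521 q [ 1.    0.18  1.64  0.    1.32 -0.58]
rot deg [-0.11 -0.09  0.92] shift tool [-0.3901 -0.6132  0.0796]
```

{"fn": "drive_tool", "kwargs": {
  "motion": "0 0 0.9 -0.033 -0.051 0.006 55;0 0 0 -0.033 -0.051 0.006 55;0 0 0 -0.033 -0.051 0.006 55;0 0 0 -0.033 -0.051 0.006 55;0 0 0 -0.033 -0.051 0.006 55;0 0 0 -0.033 -0.051 0.006 55;0 0 0 -0.033 -0.051 0.006 55;0 0 0 -0.033 -0.051 0.006 55;0 0 0 -0.033 -0.051 0.006 55;0 0 0 -0.033 -0.051 0.006 55;0 0 0 -0.033 -0.051 0.006 55;0 0 0 -0.02 -0.04 0.006 55"
}}

```text
clock: 1.85
position: [0.6015, -0.1594, 0.1532]
ee_rot: [0.0, 0.003, 1.0, 0.001]
contact_force: [0.7, 0.4, 0.5]
width: 0.0471
```

```bash
python3 go.py 0.609 -0.149 0.1 89.6
```

```text
t 1.85 pos [ 0.6015 -0.1594  0.1532] yaw_y 89.64 tilt [0.0002 0.0015] F [0.74 0.38 0.5 ] M [ 0.02  -0.003  0.025] w 0.0471 q [-0.37  0.4   1.52  0.    1.22 -1.94]
rot deg [0.09 0.01 0.04] shift tool [-0.0074  0.0103  0.0532]
```

{"fn": "drive_tool", "kwargs": {
  "motion": "0 0 0 -0.007 0.010 0.03 55;0 0 0 0 0 0.03 55;0 0 0 0 0 0.02 55;0 0 0 0 0 0 55"
}}

```text
clock: 2.35
position: [0.6096, -0.1541, 0.0678]
ee_rot: [-0.001, 0.006, 1.0, 0.001]
contact_force: [-0.5, 0.6, 0.5]
width: 0.0473
```

```bash
python3 go.py 0.609 -0.149 0.017 89.6; python3 - <<'E'
from rig import *
import cv2
for n,(r,c) in {"top":(100,250),"side":(180,260)}.items():
    im,d=get_image(n);cv2.imwrite(f"pics/{n}1.png",cv2.resize(im[r:r+110,c:c+140,::-1],None,fx=5,fy=5,interpolation=cv2.INTER_CUBIC))
E
```

```text
t 2.35 pos [ 0.6096 -0.1541  0.0678] yaw_y 89.29 tilt [-0.0025  0.0016] F [-0.47  0.57  0.54] M [ 0.08   0.017 -0.017] w 0.0473 q [-0.36  0.48  1.61  0.    1.05 -1.92]
rot deg [ 0.09 -0.14 -0.31] shift tool [0.0006 0.005  0.0508]
```

View pics/side1.png

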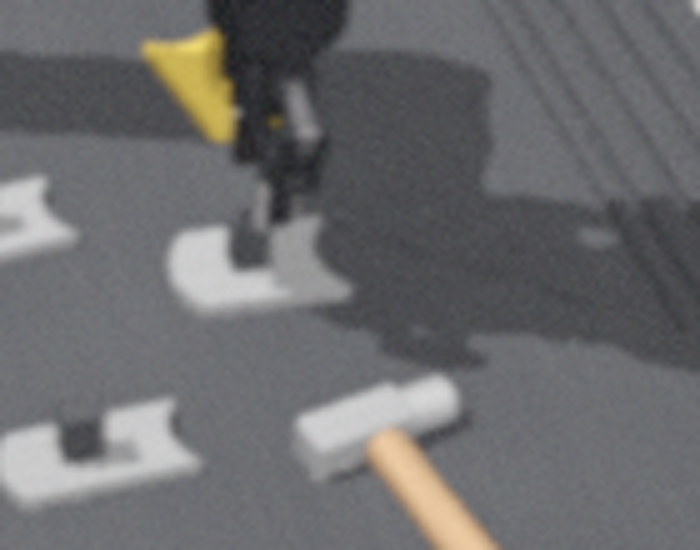

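The crop shows the gripper just above the wide leaf's grip (245,240 in the crop), with the yellow piece behind it and clear. I'll correct y and go down.

{"fn": "drive_tool", "kwargs": {
  "motion": "0 0 -0.3 0 0.005 0.01 55;0 0 0 0 0 0.015 55;0 0 0 0 0 0.015 55;0 0 0 0 0 0.005 55"
}}

```text
clock: 2.95
position: [0.613, -0.1494, 0.0248]
ee_rot: [0.003, 0.003, 1.0, -0.001]
contact_force: [0.0, 0.3, -0.8]
width: 0.047
```

```bash
python3 go.py 0.609 -0.149 0.017 89.6
```

```text
t 2.95 pos [ 0.613  -0.1494  0.0248] yaw_y 89.66 tilt [ 0.0064 -0.0016] F [ 0.01  0.32 -0.84] M [-0.01  -0.032  0.058] w 0.047 q [-0.35  0.53  1.66  0.    0.95 -1.92]
rot deg [-0.09  0.37  0.06] shift tool [0.004  0.0004 0.0078]
```

{"fn": "drive_tool", "kwargs": {
  "motion": "-0.1 0.37 0 0.004 0 0.004 55;0 0 0 0 0 0 55"
}}

```text
clock: 3.2
position: [0.6083, -0.1493, 0.0197]
ee_rot: [-0.001, 0.003, 1.0, 0.0]
contact_force: [0.6, -0.2, -0.1]
width: 0.047
```

```bash
python3 go.py 0.609 -0.149 0.017 89.6
```

```text
t 3.2 pos [ 0.6083 -0.1493  0.0197] yaw_y 89.66 tilt [-0.0019  0.0007] F [ 0.64 -0.24 -0.07] M [-0.034 -0.014 -0.057] w 0.047 q [-0.35  0.53  1.67  0.    0.95 -1.92]
rot deg [ 0.04 -0.11  0.06] shift tool [-0.0007  0.0003  0.0027]
```

{"fn": "drive_tool", "kwargs": {
  "motion": "0 0 0 0 0 0 55"
}}

```text
clock: 3.32
position: [0.6086, -0.1495, 0.02]
ee_rot: [-0.001, 0.003, 1.0, 0.0]
contact_force: [0.3, 0.3, 0.7]
width: 0.0468
```

```bash
python3 go.py 0.609 -0.149 0.017 89.6
```

```text
t 3.33 pos [ 0.6086 -0.1495  0.02  ] yaw_y 89.65 tilt [-0.0012  0.0005] F [0.28 0.31 0.67] M [-0.038  0.04  -0.024] w 0.0468 q [-0.35  0.53  1.67  0.    0.95 -1.92]
rot deg [ 0.03 -0.07  0.05] shift tool [-0.0004  0.0005  0.003 ]
```

{"fn": "drive_tool", "kwargs": {
  "motion": "0 0 0 0 0 0.003 45;0 0 0 0 0 0 20;0 0 0 0 0 0 5;0 0 0 0 0 0 5;0 0 0 0 0 0 5;0 0 0 0 0 0 5",
  "newtons": 60
}}

```text
clock: 4.08
position: [0.6093, -0.1497, 0.0178]
ee_rot: [0.0, 0.003, 1.0, 0.0]
contact_force: [-0.5, 1.1, 0.3]
width: 0.0151
```

```bash
python3 go.py 0.609 -0.149 0.017 89.6; python3 - <<'E'
from h import *
C=np.array([.6427,.1712]);
for yaw in(-17.5,):
    a=np.radians(yaw);e=np.array([np.cos(a),np.sin(a)])
    for d in(.08,.1,.13):print(d,(C-d*e).round(4))
E
```

```text
t 4.08 pos [ 0.6093 -0.1497  0.0178] yaw_y 89.64 tilt [0.0007 0.    ] F [-0.49  1.05  0.3 ] M [0.122 0.034 0.006] w 0.0151 q [-0.35  0.53  1.67  0.    0.94 -1.92]
rot deg [0.   0.04 0.04] shift tool [0.0003 0.0007 0.0008]
0.08 [0.5664 0.1953]
0.1 [0.5473 0.2013]
0.13 [0.5187 0.2103]
```

{"fn": "drive_tool", "kwargs": {
  "motion": "0 0 0 0 0 -0.01 5;0 0 0 0 0 -0.03 5;0 0 0 0 0 -0.035 5;0 0 0 0.005 0.01 -0.03 5;0 0 0 0.01 0.04 0 5;0 0 0 0.01 0.04 0 5;0 0 0 0.01 0.04 0 5;0 0 0 0.01 0.04 0 5;0 0 0 0.01 0.04 0 5;0 0 0 0.01 0.04 0 5;0 0 0 0.01 0.04 0 5;0 0 0 0.01 0.03 0 5"
}}

```text
clock: 5.58
position: [0.5242, 0.1775, 0.1296]
ee_rot: [0.001, 0.006, 1.0, -0.0]
contact_force: [0.5, 0.8, -2.6]
width: 0.0154
```

```bash
python3 go.py 0.5187 0.2103 0.1 72.5
```

```text
t 5.58 pos [0.5242 0.1775 0.1296] yaw_y 89.33 tilt [ 0.0029 -0.0005] F [ 0.46  0.78 -2.56] M [0.035 0.008 0.045] w 0.0154 q [ 0.2   0.32  1.71 -0.    1.11 -1.36]
rot deg [-0.    0.17 16.83] shift tool [0.006  0.0328 0.0295]
```

Leaf in hand: about 2.5 N of weight and the width held. Next I'll turn it and come down to the open side.

{"fn": "drive_tool", "kwargs": {
  "motion": "0 0 8.4 0.003 0.016 0.0 5;0 0 8.4 0.003 0.016 0.01 5;0 0 0 0 0 0.015 5;0 0 0 0 0 0.015 5;0 0 0 0 0 0 5"
}}

```text
clock: 6.2
position: [0.5188, 0.2116, 0.0885]
ee_rot: [0.001, 0.152, 0.988, -0.001]
contact_force: [0.2, -0.9, -2.4]
width: 0.0146
```

```bash
python3 go.py 0.5187 0.2103 0.0185 72.5; python3 - <<'E'
from rig import *
import cv2
for n,(r,c) in {"top":(80,150),"side":(120,220)}.items():
    im,d=get_image(n);cv2.imwrite(f"pics/{n}2.png",cv2.resize(im[r:r+110,c:c+140,::-1],None,fx=5,fy=5,interpolation=cv2.INTER_CUBIC))
E
```

```text
t 6.2 pos [0.5188 0.2116 0.0885] yaw_y 72.54 tilt [ 0.002  -0.0016] F [ 0.19 -0.87 -2.42] M [-0.012  0.007 -0.04 ] w 0.0146 q [ 0.26  0.37  1.75 -0.    1.02 -1.  ]
rot deg [-0.06  0.14  0.04] shift tool [-0.0002 -0.0012  0.07  ]
```

View pics/side2.png

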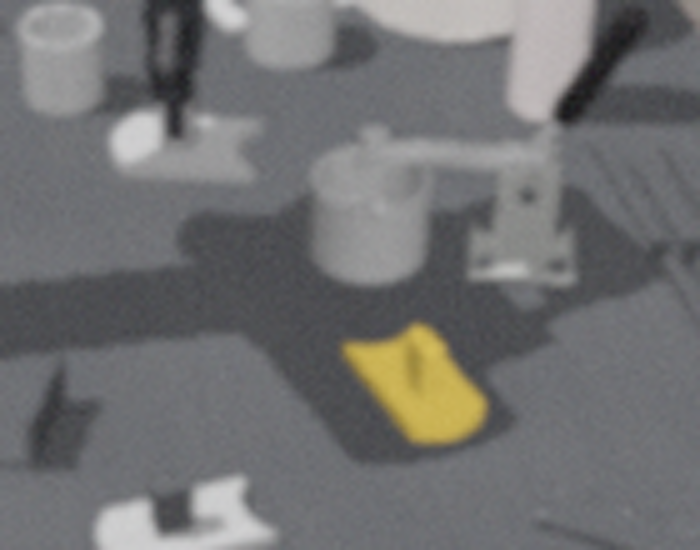

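View pics/top2.png

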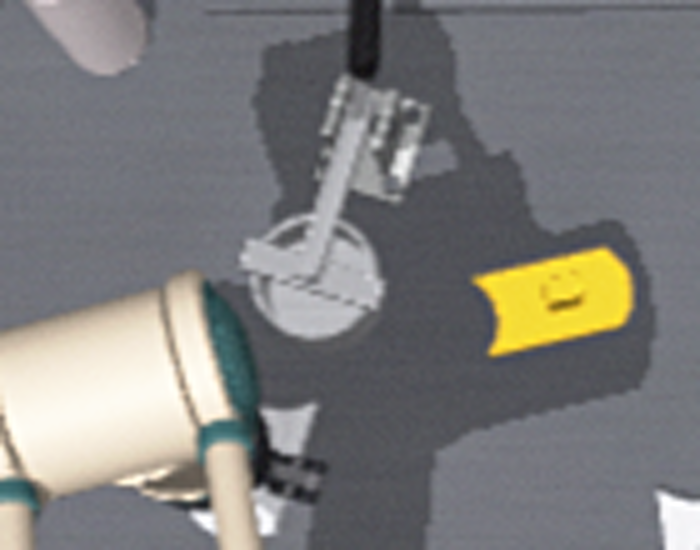

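```bash
python3 - <<'E'
from h import *
for n in("top","side"):
    q=cloud(np.load(f"pics/{n}0.npz")['d'],n).reshape(-1,3)
    m=(abs(q[:,0]-.53)<.07)&(abs(q[:,1]-.205)<.09);print(n,m.sum(),np.percentile(q[m,2],[1,50,99,100]).round(4))
E
```

```text
top 2228 [-0.0073 -0.0005  0.0063  0.0091]
side 1237 [-0.0048 -0.0003  0.0047  0.0069]
```

{"fn": "drive_tool", "kwargs": {
  "motion": "0 0.1 0 0 -0.001 0.025 5;0 0 0 0 0 0.025 5;0 0 0 0 0 0.015 5;0 0 0 0 0 0.002 5"
}}

```text
clock: 6.8
position: [0.5238, 0.2101, 0.024]
ee_rot: [0.005, 0.152, 0.988, 0.001]
contact_force: [-0.1, 0.3, -2.6]
width: 0.0152
```

```bash
python3 go.py 0.5473 0.2013 0.0185 72.5
```

```text
t 6.8 pos [0.5238 0.2101 0.024 ] yaw_y 72.47 tilt [0.0103 0.0013] F [-0.08  0.3  -2.62] M [-0.022  0.023 -0.002] w 0.0152 q [ 0.26  0.45  1.82 -0.    0.86 -1.  ]
rot deg [ 0.25  0.54 -0.04] shift tool [-0.025  -0.0013  0.0058]
```

{"fn": "drive_tool", "kwargs": {
  "motion": "0 0 0 0 0 0 5;0.1 0.3 0 0 -0.001 0.003 5;0 0 0 0 0 0 5"
}}

```text
clock: 7.18
position: [0.5252, 0.2094, 0.0228]
ee_rot: [0.004, 0.152, 0.988, 0.002]
contact_force: [-0.5, -0.6, -2.8]
width: 0.0151
```

```bash
python3 go.py 0.5473 0.2013 0.0180 72.5
```

```text
t 7.17 pos [0.5252 0.2094 0.0228] yaw_y 72.47 tilt [0.0081 0.0022] F [-0.5  -0.59 -2.79] M [ 0.037  0.003 -0.002] w 0.0151 q [ 0.26  0.45  1.82  0.    0.87 -1.01]
rot deg [ 0.26  0.41 -0.03] shift tool [-0.0235 -0.0011  0.005 ]
```

{"fn": "drive_tool", "kwargs": {
  "motion": "0.2 0.5 0 -0.002 -0.001 0.003 5;0 0 0 -0.002 0 0.002 5;0 0.1 0 0 0 0.001 5"
}}

```text
clock: 7.55
position: [0.5298, 0.2074, 0.0177]
ee_rot: [-0.001, 0.152, 0.988, 0.001]
contact_force: [-3.3, 0.7, 7.5]
width: 0.0151
```

```bash
python3 go.py 0.5473 0.2013 0.0180 72.5
```

```text
t 7.55 pos [0.5298 0.2074 0.0177] yaw_y 72.48 tilt [-0.0018  0.0024] F [-3.25  0.72  7.55] M [-0.149  0.239 -0.007] w 0.0151 q [ 0.25  0.46  1.81  0.    0.87 -1.02]
rot deg [ 0.1  -0.14 -0.02] shift tool [-0.0186 -0.0005 -0.0003]
```

{"fn": "drive_tool", "kwargs": {
  "motion": "0.1 -0.1 0 -0.004 0 -0.0006 5;0 0 0 -0.004 0 0 5;0 0 0 0 0 0 5"
}}

```text
clock: 7.92
position: [0.5381, 0.2048, 0.0181]
ee_rot: [-0.0, 0.152, 0.988, 0.0]
contact_force: [-0.6, 0.2, -3.6]
width: 0.0149
```

```bash
python3 go.py 0.5664 0.1953 0.0180 72.5
```

```text
t 7.92 pos [0.5381 0.2048 0.0181] yaw_y 72.49 tilt [-0.0002  0.0002] F [-0.64  0.24 -3.64] M [ 0.034 -0.026  0.008] w 0.0149 q [ 0.24  0.47  1.79  0.    0.88 -1.02]
rot deg [ 0.   -0.02 -0.01] shift tool [-0.0298 -0.0005  0.0001]
```

{"fn": "drive_tool", "kwargs": {
  "motion": "0 0 0 -0.01 0 0 5;0 0 0 -0.008 0 0 5;0 0 0 -0.003 0 0 5;0 0 0 0 0 0 5"
}}

```text
clock: 8.43
position: [0.5599, 0.1978, 0.0178]
ee_rot: [-0.0, 0.152, 0.988, 0.0]
contact_force: [-0.8, 0.2, -1.3]
width: 0.0154
```

```bash
python3 go.py 0.5664 0.1953 0.0180 72.5
```

```text
t 8.43 pos [0.5599 0.1978 0.0178] yaw_y 72.47 tilt [-0.0003  0.0001] F [-0.77  0.24 -1.3 ] M [-0.007  0.041 -0.008] w 0.0154 q [ 0.22  0.49  1.75  0.    0.9  -1.04]
rot deg [-0.   -0.02 -0.03] shift tool [-0.007  -0.0005 -0.0002]
```

Expected contact is about 7 mm ahead, so I'll creep in.

{"fn": "drive_tool", "kwargs": {
  "motion": "0 0 0 -0.002 -0.0003 -0.0002 5;0 0 0 -0.0015 0 0 5;0 0 0 -0.001 0 0 5"
}}

```text
clock: 8.8
position: [0.5637, 0.1961, 0.0178]
ee_rot: [-0.001, 0.152, 0.988, -0.0]
contact_force: [0.5, -1.0, -2.9]
width: 0.0151
```

```bash
python3 go.py 0.5664 0.1953 0.0180 72.5
```

```text
t 8.8 pos [0.5637 0.1961 0.0178] yaw_y 72.48 tilt [-0.0012 -0.0001] F [ 0.53 -0.99 -2.94] M [ 0.044 -0.029  0.004] w 0.0151 q [ 0.22  0.5   1.74  0.    0.9  -1.05]
rot deg [-0.02 -0.07 -0.02] shift tool [-0.0028  0.0001 -0.0002]
```

{"fn": "drive_tool", "kwargs": {
  "motion": "0 0 0 -0.001 0 0 5;0 0 0 -0.001 0 0 5"
}}

```text
clock: 9.05
position: [0.5655, 0.1955, 0.0179]
ee_rot: [-0.001, 0.152, 0.988, -0.0]
contact_force: [-0.2, 0.2, -2.1]
width: 0.015
```

```bash
python3 go.py 0.5664 0.1953 0.0180 72.5
```

```text
t 9.05 pos [0.5655 0.1955 0.0179] yaw_y 72.49 tilt [-0.0014 -0.0001] F [-0.18  0.18 -2.07] M [ 0.042 -0.026  0.081] w 0.015 q [ 0.22  0.5   1.74  0.    0.91 -1.05]
rot deg [-0.03 -0.08 -0.01] shift tool [-0.0009  0.     -0.0001]
```

{"fn": "drive_tool", "kwargs": {
  "motion": "0 0 0 -0.001 0 0 5"
}}

```text
clock: 9.18
position: [0.5665, 0.1952, 0.0179]
ee_rot: [-0.001, 0.152, 0.988, -0.0]
contact_force: [-0.7, -0.4, -2.1]
width: 0.0152
```

{"fn": "drive_tool", "kwargs": {
  "motion": "0 0 0 -0.001 0 0 5"
}}

```text
clock: 9.3
position: [0.5671, 0.195, 0.0179]
ee_rot: [-0.001, 0.152, 0.988, -0.0]
contact_force: [-2.1, 0.8, 1.5]
width: 0.0153
```

{"fn": "drive_tool", "kwargs": {
  "motion": "0 0 0 -0.0005 0 0 5"
}}

```text
clock: 9.43
position: [0.5671, 0.195, 0.0179]
ee_rot: [-0.002, 0.152, 0.988, -0.0]
contact_force: [-1.6, 0.5, -0.2]
width: 0.015
```

```bash
python3 go.py 0.5664 0.1953 0.0180 72.5
```

```text
t 9.43 pos [0.5671 0.195  0.0179] yaw_y 72.49 tilt [-0.0033  0.0003] F [-1.62  0.53 -0.23] M [0.158 0.258 0.043] w 0.015 q [ 0.21  0.5   1.73  0.    0.91 -1.05]
rot deg [-0.04 -0.19 -0.01] shift tool [ 0.0007  0.0001 -0.0001]
```

Contact comes exactly where a matching 40 mm mouth would be home. Now I'll build the press up.

{"fn": "drive_tool", "kwargs": {
  "motion": "0 0 0 -0.0015 0 0 5"
}}

```text
clock: 9.55
position: [0.5672, 0.1949, 0.018]
ee_rot: [-0.003, 0.152, 0.988, -0.0]
contact_force: [-4.3, 2.1, 2.6]
width: 0.0149
```

{"fn": "drive_tool", "kwargs": {
  "motion": "0 0 0 -0.002 0 0 5"
}}

```text
clock: 9.68
position: [0.5673, 0.1949, 0.0181]
ee_rot: [-0.005, 0.152, 0.988, 0.0]
contact_force: [-5.8, 3.5, 4.3]
width: 0.0152
```

```bash
python3 go.py 0.5664 0.1953 0.0180 72.5
```

```text
t 9.68 pos [0.5673 0.1949 0.0181] yaw_y 72.48 tilt [-0.0095  0.0016] F [-5.84  3.49  4.29] M [0.562 0.814 0.153] w 0.0152 q [ 0.21  0.5   1.73  0.    0.92 -1.05]
rot deg [-0.08 -0.55 -0.03] shift tool [0.0009 0.0001 0.0001]
```

{"fn": "drive_tool", "kwargs": {
  "motion": "0 -0.5 0 -0.002 0 -0.0002 5"
}}

```text
clock: 9.8
position: [0.5673, 0.1949, 0.0181]
ee_rot: [-0.002, 0.152, 0.988, -0.0]
contact_force: [-4.3, 2.8, -1.2]
width: 0.0151
```

{"fn": "drive_tool", "kwargs": {
  "motion": "0 -0.5 0 -0.002 0 -0.0002 5"
}}

```text
clock: 9.93
position: [0.5673, 0.1949, 0.0178]
ee_rot: [0.0, 0.152, 0.988, -0.001]
contact_force: [-4.8, 3.0, -1.1]
width: 0.0149
```

```bash
python3 go.py 0.5664 0.1953 0.0180 72.5
```

```text
t 9.93 pos [0.5673 0.1949 0.0178] yaw_y 72.47 tilt [-0.0002 -0.0021] F [-4.81  3.03 -1.12] M [0.623 0.792 0.172] w 0.0149 q [ 0.22  0.5   1.74 -0.    0.91 -1.05]
rot deg [-0.12  0.03 -0.03] shift tool [ 0.001   0.0001 -0.0002]
```

{"fn": "drive_tool", "kwargs": {
  "motion": "0 -0.25 0 -0.0028 0.0004 0 5"
}}

```text
clock: 10.05
position: [0.5673, 0.1949, 0.0178]
ee_rot: [-0.0, 0.152, 0.988, -0.002]
contact_force: [-8.7, 1.9, 7.0]
width: 0.0152
```

{"fn": "drive_tool", "kwargs": {
  "motion": "0 -0.25 0 -0.0028 0.0004 0 5"
}}

```text
clock: 10.18
position: [0.5673, 0.195, 0.0178]
ee_rot: [-0.001, 0.152, 0.988, -0.002]
contact_force: [-6.8, 1.9, 4.8]
width: 0.015
```

```bash
python3 go.py 0.5664 0.1953 0.0180 72.5
```

```text
t 10.18 pos [0.5673 0.195  0.0178] yaw_y 72.49 tilt [-0.0025 -0.0041] F [-6.78  1.92  4.8 ] M [0.528 1.003 0.232] w 0.015 q [ 0.22  0.5   1.73 -0.    0.91 -1.05]
rot deg [-0.27 -0.06 -0.01] shift tool [ 0.0009  0.0001 -0.0002]
```

{"fn": "drive_tool", "kwargs": {
  "motion": "-0.15 -0.3 0 -0.003 0.0002 -0.0001 5;0 -0.3 0 -0.003 0.0002 -0.0001 5;0 -0.3 0 -0.003 0.0002 -0.0001 5"
}}

```text
clock: 10.55
position: [0.5674, 0.1949, 0.0179]
ee_rot: [-0.001, 0.152, 0.988, -0.002]
contact_force: [-6.6, 3.6, 3.0]
width: 0.015
```

```bash
python3 go.py 0.5664 0.1953 0.0180 72.5
```

```text
t 10.55 pos [0.5674 0.1949 0.0179] yaw_y 72.51 tilt [-0.0029 -0.0041] F [-6.63  3.55  3.02] M [0.631 1.057 0.268] w 0.015 q [ 0.22  0.5   1.73 -0.    0.91 -1.05]
rot deg [-0.27 -0.09  0.01] shift tool [ 0.001   0.0001 -0.0001]
```

{"fn": "drive_tool", "kwargs": {
  "motion": "0 -0.3 0 -0.003 0.0002 -0.0001 5;0 -0.3 0 -0.003 0.0002 -0.0001 5;0 -0.3 0 -0.003 0.0002 -0.0001 5"
}}

```text
clock: 10.92
position: [0.5674, 0.1949, 0.018]
ee_rot: [-0.002, 0.152, 0.988, -0.004]
contact_force: [-7.2, 3.9, 2.6]
width: 0.0149
```

```bash
python3 go.py 0.5664 0.1953 0.0180 72.5
```

```text
t 10.93 pos [0.5674 0.1949 0.018 ] yaw_y 72.54 tilt [-0.0042 -0.0066] F [-7.21  3.93  2.64] M [0.68  0.982 0.277] w 0.0149 q [ 0.22  0.5   1.73 -0.01  0.91 -1.04]
rot deg [-0.43 -0.12  0.04] shift tool [ 0.0011  0.0001 -0.    ]
```

{"fn": "drive_tool", "kwargs": {
  "motion": "-0.4 -0.3 0 -0.003 0.0005 -0.0001 5;-0.1 -0.3 0 -0.003 0.0005 -0.0001 5;-0.1 -0.3 0 -0.003 0.0005 -0.0001 5"
}}

```text
clock: 11.3
position: [0.5675, 0.1949, 0.0178]
ee_rot: [-0.001, 0.151, 0.988, -0.0]
contact_force: [-6.6, 2.9, 3.3]
width: 0.0151
```

```bash
python3 go.py 0.5664 0.1953 0.0180 72.5;  python3 - <<'E'
from rig import *
import cv2
for n,(r,c) in {"top":(80,150),"side":(120,220)}.items():
    im,d=get_image(n);cv2.imwrite(f"pics/{n}3.png",cv2.resize(im[r:r+110,c:c+140,::-1],None,fx=5,fy=5,interpolation=cv2.INTER_CUBIC))
E
```

```text
t 11.3 pos [0.5675 0.1949 0.0178] yaw_y 72.58 tilt [-0.003  -0.0005] F [-6.64  2.95  3.28] M [0.474 0.984 0.212] w 0.0151 q [ 0.21  0.5   1.73  0.    0.91 -1.05]
rot deg [-0.08 -0.15  0.08] shift tool [ 0.0012  0.     -0.0002]
```

View pics/side3.png

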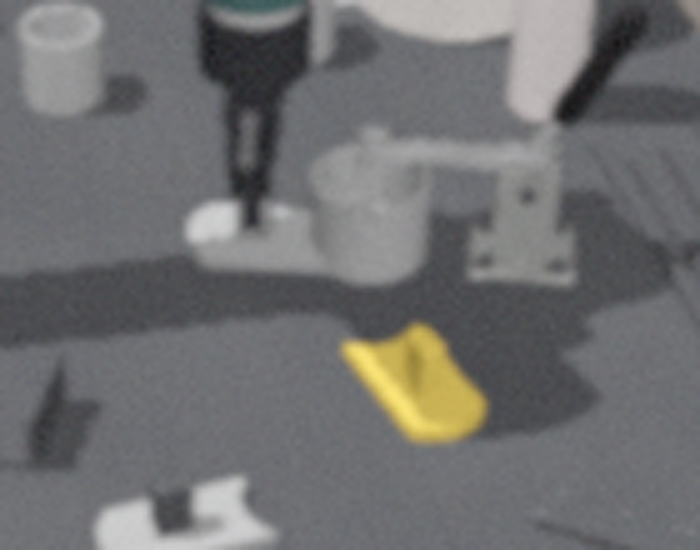

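View pics/top3.png

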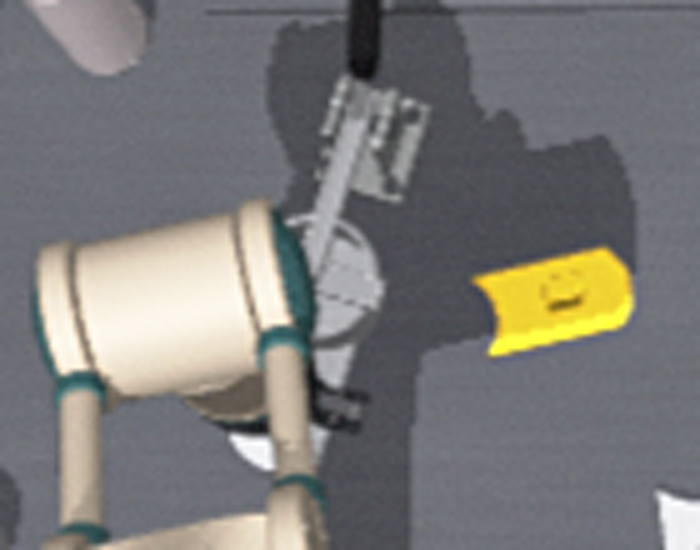

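The leaf lies flat in the hollow contact, mouth closed on the tube foot at (330,260) in the side crop, with no gap visible. It held about 8 N without standing off or rocking. Next is the swing.

```bash
cat > sw.py <<'E'
from go import *
s,r=st();C=np.array([.6437,.1708]);p=s["position"][:2]
x=r[:2,0];v=p-C
print("swing yaw",(np.degrees(np.arctan2(r[1,1],r[0,1]))-72.5).round(2),"swing pos",(np.degrees(np.arctan2(-v[1],-v[0]))+17.5).round(2),"R",np.hypot(*v).round(4),"press",(s["contact_force"][:2]@x).round(2),"lat(tool y)",(s["contact_force"][:2]@r[:2,1]).round(2))
yv=r[:,1].copy();yv[2]=0;yv/=np.linalg.norm(yv);zv=np.array([0,0,-1.]);T=np.c_[np.cross(yv,zv),yv,zv]
print("level rot",np.degrees(R.from_matrix(r.T@T).as_rotvec()).round(2),"z",s["position"][2].round(4))
E
sed -i 's/^elif sys.argv/elif sys.argv/' go.py; python3 sw.py
```

```text
t 11.4 pos [0.5675 0.1949 0.0178] yaw_y 72.59 tilt [-0.0029 -0.0005] F [-6.33  2.12  3.27] M [0.488 1.034 0.281] w 0.015 q [ 0.21  0.5   1.73  0.    0.91 -1.05]
swing yaw 0.09 swing pos -0.08 R 0.0799 press 6.68 lat(tool y) 0.12
level rot [-0.08 -0.15 -0.  ] z 0.0178
```

{"fn": "drive_tool", "kwargs": {
  "motion": "-0.1 -0.3 1 -0.003 0.0015 -0.0001 5;0 -0.3 1 -0.003 0.0015 -0.0001 5"
}}

```text
clock: 11.65
position: [0.5681, 0.1973, 0.0179]
ee_rot: [-0.002, 0.169, 0.986, -0.001]
contact_force: [-7.5, 3.6, 3.1]
width: 0.0151
```

```bash
python3 sw.py
```

```text
t 11.65 pos [0.5681 0.1973 0.0179] yaw_y 70.56 tilt [-0.0038 -0.0008] F [-7.51  3.62  3.08] M [0.803 1.02  0.329] w 0.0151 q [ 0.22  0.5   1.73  0.    0.91 -1.01]
swing yaw -1.94 swing pos -1.8 R 0.0801 press 8.29 lat(tool y) 0.92
level rot [-0.12 -0.19 -0.  ] z 0.0179
```

Tracks cleanly at about 8 N. Continuing at 1.5° per row.

{"fn": "drive_tool", "kwargs": {
  "motion": "-0.1 -0.3 1.5 -0.003 0.0023 -0.0001 5;0 -0.3 1.5 -0.003 0.0023 -0.0001 5;-0.1 -0.3 1.5 -0.003 0.0023 -0.0001 5"
}}

```text
clock: 12.02
position: [0.5693, 0.203, 0.018]
ee_rot: [-0.003, 0.208, 0.978, -0.001]
contact_force: [-7.6, 2.8, 4.6]
width: 0.0152
```

```bash
python3 sw.py
```

```text
t 12.03 pos [0.5693 0.203  0.018 ] yaw_y 65.96 tilt [-0.0062 -0.0011] F [-7.62  2.84  4.55] M [0.607 1.179 0.303] w 0.0152 q [ 0.23  0.51  1.72  0.    0.92 -0.92]
swing yaw -6.54 swing pos -5.88 R 0.0811 press 8.12 lat(tool y) -0.51
level rot [-0.2 -0.3 -0. ] z 0.018
```

{"fn": "drive_tool", "kwargs": {
  "motion": "-0.1 -0.3 1.5 -0.003 0.0023 -0.0001 5;0 -0.3 1.5 -0.003 0.0023 -0.0001 5;-0.1 -0.3 1.5 -0.003 0.0023 -0.0001 5"
}}

```text
clock: 12.4
position: [0.5699, 0.2082, 0.0182]
ee_rot: [-0.005, 0.248, 0.969, -0.002]
contact_force: [-8.0, 4.2, 4.1]
width: 0.0147
```

```bash
python3 sw.py
```

```text
t 12.4 pos [0.5699 0.2082 0.0182] yaw_y 61.32 tilt [-0.0101 -0.002 ] F [-8.02  4.16  4.07] M [0.818 1.139 0.342] w 0.0147 q [ 0.24  0.51  1.71  0.    0.93 -0.84]
swing yaw -11.18 swing pos -9.38 R 0.0828 press 9.03 lat(tool y) -0.2
level rot [-0.38 -0.46 -0.  ] z 0.0182
```

{"fn": "drive_tool", "kwargs": {
  "motion": "-0.3 -0.5 0 -0.002 0.002 -0.0003 5;-0.1 -0.3 0 -0.002 0.002 -0.0001 5"
}}

```text
clock: 12.65
position: [0.5743, 0.21, 0.0183]
ee_rot: [0.002, 0.248, 0.969, -0.001]
contact_force: [-4.4, 0.2, -0.8]
width: 0.0149
```

```bash
python3 sw.py
```

```text
t 12.65 pos [0.5743 0.21   0.0183] yaw_y 61.34 tilt [ 0.0039 -0.003 ] F [-4.42  0.22 -0.76] M [-0.011  0.725 -0.134] w 0.0149 q [ 0.24  0.51  1.71 -0.    0.92 -0.83]
swing yaw -11.16 swing pos -11.96 R 0.0797 press 3.98 lat(tool y) -1.93
level rot [-0.04  0.28  0.  ] z 0.0183
```

{"fn": "drive_tool", "kwargs": {
  "motion": "0 0 -1 -0.003 -0.0022 -0.0001 5;0 -0.3 -1 -0.003 -0.0022 0 5"
}}

```text
clock: 12.9
position: [0.573, 0.2074, 0.0179]
ee_rot: [-0.001, 0.232, 0.973, 0.001]
contact_force: [-8.0, 9.4, 3.2]
width: 0.015
```

```bash
python3 sw.py
```

```text
t 12.9 pos [0.573  0.2074 0.0179] yaw_y 63.22 tilt [-0.0007  0.002 ] F [-8.03  9.41  3.19] M [1.453 1.158 0.099] w 0.015 q [ 0.23  0.51  1.71  0.    0.92 -0.87]
swing yaw -9.28 swing pos -9.85 R 0.0796 press 11.41 lat(tool y) 4.79
level rot [ 0.09 -0.09  0.  ] z 0.0179
```

{"fn": "drive_tool", "kwargs": {
  "motion": "0 -0.3 -1 -0.002 -0.0018 0 5;0 -0.3 -1 -0.002 -0.0018 0 5"
}}

```text
clock: 13.15
position: [0.5719, 0.2051, 0.0178]
ee_rot: [0.001, 0.215, 0.977, 0.001]
contact_force: [-5.3, 4.5, 1.7]
width: 0.0151
```

```bash
python3 sw.py
```

```text
t 13.15 pos [0.5719 0.2051 0.0178] yaw_y 65.18 tilt [0.0026 0.0023] F [-5.32  4.48  1.69] M [ 0.809  0.911 -0.055] w 0.0151 q [ 0.23  0.51  1.72  0.    0.91 -0.91]
swing yaw -7.32 swing pos -8.06 R 0.0796 press 6.71 lat(tool y) 1.83
level rot [ 0.18  0.08 -0.  ] z 0.0178
```

{"fn": "drive_tool", "kwargs": {
  "motion": "0 -0.2 -1 -0.002 -0.0018 0 5;0 -0.2 -1 -0.002 -0.0018 0 5"
}}

```text
clock: 13.4
position: [0.5708, 0.2026, 0.0179]
ee_rot: [0.001, 0.198, 0.98, 0.002]
contact_force: [-5.9, 4.7, 1.8]
width: 0.0152
```

```bash
python3 sw.py
```

```text
t 13.4 pos [0.5708 0.2026 0.0179] yaw_y 67.12 tilt [0.0025 0.0039] F [-5.94  4.75  1.83] M [ 0.86   0.97  -0.015] w 0.0152 q [ 0.22  0.5   1.73  0.    0.91 -0.95]
swing yaw -5.38 swing pos -6.07 R 0.0796 press 7.32 lat(tool y) 2.06
level rot [ 0.26  0.04 -0.  ] z 0.0179
```

{"fn": "drive_tool", "kwargs": {
  "motion": "0.2 -0.2 -1.2 -0.0023 -0.0021 0 5;0 -0.2 -1.2 -0.0023 -0.0021 0 5;0 -0.2 -1.2 -0.0023 -0.0021 0 5"
}}

```text
clock: 13.78
position: [0.569, 0.198, 0.0179]
ee_rot: [-0.001, 0.168, 0.986, 0.002]
contact_force: [-5.4, 5.4, 2.0]
width: 0.0151
```

```bash
python3 sw.py
```

```text
t 13.78 pos [0.569  0.198  0.0179] yaw_y 70.66 tilt [-0.0007  0.0037] F [-5.4   5.37  1.96] M [ 0.759  1.036 -0.011] w 0.0151 q [ 0.22  0.5   1.73  0.    0.91 -1.02]
swing yaw -1.84 swing pos -2.54 R 0.0795 press 6.87 lat(tool y) 3.28
level rot [ 0.19 -0.11  0.  ] z 0.0179
```

{"fn": "drive_tool", "kwargs": {
  "motion": "0.1 -0.2 -1.2 -0.0023 -0.0021 0 5;0 -0.2 -1.2 -0.0023 -0.0021 0 5;0 -0.2 -1.2 -0.0023 -0.0021 0 5"
}}

```text
clock: 14.15
position: [0.5675, 0.1933, 0.018]
ee_rot: [-0.002, 0.137, 0.991, 0.002]
contact_force: [-6.4, 5.3, 2.8]
width: 0.0149
```

```bash
python3 sw.py
```

```text
t 14.15 pos [0.5675 0.1933 0.018 ] yaw_y 74.24 tilt [-0.0034  0.0049] F [-6.39  5.29  2.78] M [0.764 1.03  0.044] w 0.0149 q [ 0.21  0.5   1.74  0.01  0.91 -1.09]
swing yaw 1.74 swing pos 1.08 R 0.0794 press 7.58 lat(tool y) 3.35
level rot [ 0.22 -0.26  0.  ] z 0.018
```

{"fn": "drive_tool", "kwargs": {
  "motion": "0.2 -0.4 -1.2 -0.0022 -0.0021 0 5;0 -0.3 -1.2 -0.0022 -0.0021 0 5;0.1 -0.3 -1.2 -0.0022 -0.0021 0 5;0 -0.3 -1.2 -0.0022 -0.0021 0 5"
}}

```text
clock: 14.65
position: [0.566, 0.1868, 0.0178]
ee_rot: [0.001, 0.096, 0.995, 0.001]
contact_force: [-6.5, 5.3, 2.9]
width: 0.015
```

```bash
python3 sw.py
```

```text
t 14.65 pos [0.566  0.1868 0.0178] yaw_y 79.03 tilt [0.0014 0.0014] F [-6.47  5.31  2.86] M [ 0.737  0.992 -0.053] w 0.015 q [ 0.2   0.49  1.75  0.    0.9  -1.18]
swing yaw 6.53 swing pos 5.84 R 0.0794 press 7.37 lat(tool y) 3.98
level rot [ 0.1   0.06 -0.  ] z 0.0178
```

{"fn": "drive_tool", "kwargs": {
  "motion": "0.2 -0.3 -1.2 -0.0022 -0.0021 0 5;0 -0.3 -1.2 -0.0022 -0.0021 0 5;0.1 -0.3 -1.2 -0.0022 -0.0021 0 5;0 -0.3 -1.2 -0.0022 -0.0021 0 5"
}}

```text
clock: 15.15
position: [0.5651, 0.1806, 0.0178]
ee_rot: [0.002, 0.055, 0.998, 0.0]
contact_force: [-6.0, 4.3, 3.5]
width: 0.015
```

```bash
python3 sw.py
```

```text
t 15.15 pos [0.5651 0.1806 0.0178] yaw_y 83.72 tilt [ 0.0045 -0.0001] F [-6.01  4.27  3.55] M [ 0.648  1.17  -0.122] w 0.015 q [ 0.19  0.49  1.76 -0.    0.89 -1.27]
swing yaw 11.22 swing pos 10.42 R 0.0792 press 6.44 lat(tool y) 3.59
level rot [ 0.02  0.25 -0.  ] z 0.0178
```

{"fn": "drive_tool", "kwargs": {
  "motion": "0 0 -1.2 -0.0024 -0.0021 0 5;0 -0.2 -1.2 -0.0024 -0.0021 0 5;0.1 -0.2 -1.2 -0.0024 -0.0021 0 5;0 -0.2 -1.2 -0.0024 -0.0021 0 5"
}}

```text
clock: 15.65
position: [0.5646, 0.1737, 0.0179]
ee_rot: [-0.002, 0.013, 1.0, 0.001]
contact_force: [-7.3, 3.9, 4.4]
width: 0.0151
```

```bash
python3 sw.py
```

```text
t 15.65 pos [0.5646 0.1737 0.0179] yaw_y 88.54 tilt [-0.0043  0.0021] F [-7.3   3.87  4.36] M [0.503 1.047 0.062] w 0.0151 q [ 0.18  0.49  1.75  0.    0.9  -1.37]
swing yaw 16.04 swing pos 15.4 R 0.0792 press 7.39 lat(tool y) 3.68
level rot [ 0.11 -0.25  0.  ] z 0.0179
```

{"fn": "drive_tool", "kwargs": {
  "motion": "0.1 -0.2 -1.2 -0.0024 -0.0021 0 5;0 -0.2 -1.2 -0.0024 -0.0021 0 5;0.1 -0.2 -1.2 -0.0024 -0.0021 0 5;0 -0.2 -1.2 -0.0024 -0.0021 0 5"
}}

```text
clock: 16.15
position: [0.5647, 0.1669, 0.0181]
ee_rot: [-0.005, -0.03, 1.0, 0.001]
contact_force: [-7.0, 2.3, 3.5]
width: 0.0149
```

```bash
python3 sw.py
```

```text
t 16.15 pos [0.5647 0.1669 0.0181] yaw_y 93.44 tilt [-0.0093  0.0018] F [-7.01  2.28  3.49] M [0.371 1.024 0.103] w 0.0149 q [ 0.17  0.49  1.75  0.    0.91 -1.47]
swing yaw 20.94 swing pos 20.33 R 0.079 press 6.86 lat(tool y) 2.69
level rot [ 0.14 -0.53  0.  ] z 0.0181
```

{"fn": "drive_tool", "kwargs": {
  "motion": "0.2 -0.6 -1.2 -0.0024 -0.0021 -0.0002 5;0 -0.3 -1.2 -0.0024 -0.0021 0 5;0.1 -0.3 -1.2 -0.0024 -0.0021 0 5;0 -0.2 -1.2 -0.0024 -0.0021 0 5"
}}

```text
clock: 16.65
position: [0.5654, 0.1602, 0.0178]
ee_rot: [-0.002, -0.073, 0.997, 0.0]
contact_force: [-7.9, 2.2, 3.1]
width: 0.015
```

```bash
python3 sw.py
```

```text
t 16.65 pos [0.5654 0.1602 0.0178] yaw_y 98.36 tilt [-0.0042  0.0007] F [-7.93  2.24  3.1 ] M [ 0.293  0.975 -0.047] w 0.015 q [ 0.16  0.49  1.76  0.    0.9  -1.56]
swing yaw 25.86 swing pos 25.23 R 0.079 press 7.52 lat(tool y) 3.37
level rot [ 0.07 -0.23  0.  ] z 0.0178
```

{"fn": "drive_tool", "kwargs": {
  "motion": "0 -0.2 -1.2 -0.0024 -0.0021 0 5;0 -0.2 -1.2 -0.0024 -0.0021 0 5;0 -0.2 -1.2 -0.0024 -0.0021 0 5;0 -0.2 -1.2 -0.0024 -0.0021 0 5"
}}

```text
clock: 17.15
position: [0.5667, 0.1533, 0.0182]
ee_rot: [-0.005, -0.116, 0.993, 0.002]
contact_force: [-7.2, 1.5, 5.0]
width: 0.0153
```

```bash
python3 sw.py
```

```text
t 17.15 pos [0.5667 0.1533 0.0182] yaw_y 103.34 tilt [-0.0099  0.0034] F [-7.22  1.53  4.97] M [0.187 0.963 0.01 ] w 0.0153 q [ 0.14  0.49  1.76  0.01  0.9  -1.66]
swing yaw 30.84 swing pos 30.3 R 0.0789 press 6.67 lat(tool y) 3.16
level rot [ 0.32 -0.51  0.  ] z 0.0182
```

{"fn": "drive_tool", "kwargs": {
  "motion": "0.3 -0.6 -1.2 -0.0025 -0.0021 -0.0002 5;0 -0.3 -1.2 -0.0025 -0.0021 0 5;0 -0.3 -1.2 -0.0025 -0.0021 0 5;0.1 -0.3 -1.2 -0.0025 -0.0021 0 5"
}}

```text
clock: 17.65
position: [0.5686, 0.1467, 0.0178]
ee_rot: [-0.001, -0.159, 0.987, 0.001]
contact_force: [-6.4, 1.6, 3.2]
width: 0.015
```

```bash
python3 sw.py
```

```text
t 17.65 pos [0.5686 0.1467 0.0178] yaw_y 108.34 tilt [-0.0033  0.0022] F [-6.39  1.57  3.18] M [0.112 0.929 0.035] w 0.015 q [ 0.13  0.49  1.76  0.    0.9  -1.76]
swing yaw 35.84 swing pos 35.32 R 0.0789 press 5.57 lat(tool y) 3.51
level rot [ 0.18 -0.14  0.  ] z 0.0178
```

{"fn": "drive_tool", "kwargs": {
  "motion": "0 -0.3 -0.3 -0.0028 -0.0006 0 5;0 -0.3 0 -0.0028 0 0 5;0 -0.3 0 -0.0028 0 0 5"
}}

```text
clock: 18.02
position: [0.5687, 0.1463, 0.0179]
ee_rot: [-0.002, -0.163, 0.987, 0.002]
contact_force: [-7.4, -1.9, 4.2]
width: 0.0151
```

```bash
python3 sw.py
```

```text
t 18.02 pos [0.5687 0.1463 0.0179] yaw_y 108.71 tilt [-0.0049  0.0033] F [-7.4  -1.87  4.21] M [-0.22   1.027 -0.057] w 0.0151 q [ 0.13  0.49  1.76  0.01  0.9  -1.77]
swing yaw 36.21 swing pos 35.61 R 0.0789 press 7.61 lat(tool y) 0.6
level rot [ 0.27 -0.2   0.  ] z 0.0179
```

Holding here for over a second.

{"fn": "drive_tool", "kwargs": {
  "motion": "0.2 -0.3 0 -0.003 0 0 5;0 -0.3 0 -0.003 0 0 5;0 -0.3 0 -0.003 0 -0.0001 5;0.1 -0.3 0 -0.003 0 0 5"
}}

```text
clock: 18.52
position: [0.5688, 0.1463, 0.018]
ee_rot: [-0.003, -0.163, 0.987, 0.0]
contact_force: [-8.8, -0.6, 4.8]
width: 0.015
```

```bash
python3 sw.py
```

```text
t 18.52 pos [0.5688 0.1463 0.018 ] yaw_y 108.77 tilt [-0.0067 -0.001 ] F [-8.75 -0.57  4.84] M [-0.077  1.018 -0.126] w 0.015 q [ 0.13  0.49  1.76 -0.    0.9  -1.76]
swing yaw 36.27 swing pos 35.62 R 0.0789 press 8.47 lat(tool y) 2.27
level rot [ 0.07 -0.38  0.  ] z 0.018
```

{"fn": "drive_tool", "kwargs": {
  "motion": "0.1 -0.3 0 -0.0028 0 0 5;0 -0.3 0 -0.0028 0 0 5;0 -0.3 0 -0.0028 0 0 5;0.1 -0.3 0 -0.0028 0 0 5;0 -0.3 0 -0.0028 0 0 5"
}}

```text
clock: 19.15
position: [0.5688, 0.1463, 0.018]
ee_rot: [-0.004, -0.163, 0.987, -0.001]
contact_force: [-6.8, -0.3, 4.8]
width: 0.0151
```

```bash
python3 sw.py; python3 - <<'E'
import numpy as np
from scipy.optimize import least_squares
P=np.array([[.5675,.1949,.09],[.5743,.21,-11.16],[.573,.2074,-9.28],[.5719,.2051,-7.32],[.569,.198,-1.84],[.5675,.1933,1.74],[.566,.1868,6.53],[.5651,.1806,11.22],[.5646,.1737,16.04],[.5654,.1602,25.86],[.5667,.1533,30.84],[.5686,.1467,35.84],[.5687,.1463,36.21]])
f=lambda q:np.hypot(P[:,0]-q[0],P[:,1]-q[1])-q[2]
r=least_squares(f,[.64,.17,.08]);print("circle",r.x.round(4),(f(r.x)*1e3).round(2))
a=np.radians(P[:,2]-17.5)
def g(q):return np.r_[P[:,0]+q[2]*np.cos(a)-q[3]*np.sin(a)-q[0],P[:,1]+q[2]*np.sin(a)+q[3]*np.cos(a)-q[1]]
r=least_squares(g,[.64,.17,.08,0]);print("C,offset",r.x.round(4),np.abs(r.fun).max()*1e3)
E
```

```text
t 19.15 pos [0.5688 0.1463 0.018 ] yaw_y 108.77 tilt [-0.0081 -0.0024] F [-6.78 -0.3   4.75] M [-0.026  1.021 -0.054] w 0.0151 q [ 0.13  0.49  1.76 -0.    0.9  -1.76]
swing yaw 36.27 swing pos 35.63 R 0.0789 press 6.52 lat(tool y) 1.9
level rot [ 0.02 -0.48  0.  ] z 0.018
circle [0.6439 0.1718 0.0794] [ 0.42 -0.01 -0.07 -0.07 -0.05 -0.03 -0.06 -0.1  -0.06 -0.03  0.01  0.
  0.04]
C,offset [6.439e-01 1.718e-01 7.940e-02 1.000e-04] 0.6083910600146458
```

The swing traces a circle to within 0.1 mm (centre 0.6439, 0.1718, R 79.4 mm), so the mouth stays concentric with the tube. Next I'll swing back through the middle, pausing there for a second press, and on to the other side.

```bash
sed -i 's/\[.6437,.1708\]/[.6439,.1718]/' sw.py
```

{"fn": "drive_tool", "kwargs": {
  "motion": "0 -0.5 1 -0.0023 0.0018 -0.0001 5;-0.1 -0.3 1.2 -0.0023 0.0022 0 5"
}}

```text
clock: 19.4
position: [0.5679, 0.1486, 0.0179]
ee_rot: [-0.002, -0.145, 0.989, -0.0]
contact_force: [-5.9, -2.4, 3.4]
width: 0.015
```

```bash
python3 sw.py
```

```text
t 19.4 pos [0.5679 0.1486 0.0179] yaw_y 106.66 tilt [-0.0036 -0.0012] F [-5.88 -2.42  3.41] M [-0.306  0.864  0.185] w 0.015 q [ 0.14  0.49  1.76 -0.    0.9  -1.72]
swing yaw 34.16 swing pos 34.49 R 0.0794 press 6.32 lat(tool y) -0.63
level rot [-0.   -0.22 -0.  ] z 0.0179
```

{"fn": "drive_tool", "kwargs": {
  "motion": "0 -0.3 1.2 -0.0023 0.0022 0 5;-0.1 -0.2 1.2 -0.0023 0.0022 0 5"
}}

```text
clock: 19.65
position: [0.567, 0.1515, 0.0179]
ee_rot: [-0.002, -0.125, 0.992, -0.0]
contact_force: [-6.5, -0.9, 4.2]
width: 0.0151
```

```bash
python3 sw.py
```

```text
t 19.65 pos [0.567  0.1515 0.0179] yaw_y 104.35 tilt [-0.0043 -0.0015] F [-6.55 -0.9   4.16] M [-0.237  0.889  0.298] w 0.0151 q [ 0.14  0.49  1.76 -0.    0.9  -1.68]
swing yaw 31.85 swing pos 32.29 R 0.0795 press 6.57 lat(tool y) 0.75
level rot [-0.02 -0.26 -0.  ] z 0.0179
```

{"fn": "drive_tool", "kwargs": {
  "motion": "0 -0.3 1.1 -0.0023 0.0026 0 5;-0.1 -0.3 1.1 -0.0023 0.0026 0 5;0 -0.3 1.1 -0.0023 0.0026 0 5"
}}

```text
clock: 20.02
position: [0.566, 0.1562, 0.0179]
ee_rot: [-0.001, -0.097, 0.995, -0.002]
contact_force: [-5.6, -3.2, 3.5]
width: 0.015
```

```bash
python3 sw.py
```

```text
t 20.02 pos [0.566  0.1562 0.0179] yaw_y 101.15 tilt [-0.002  -0.0038] F [-5.64 -3.17  3.54] M [-0.315  0.87   0.134] w 0.015 q [ 0.15  0.49  1.76 -0.    0.9  -1.61]
swing yaw 28.65 swing pos 28.83 R 0.0794 press 6.15 lat(tool y) -2.02
level rot [-0.19 -0.16 -0.  ] z 0.0179
```

{"fn": "drive_tool", "kwargs": {
  "motion": "0 -0.3 1.1 -0.0023 0.0025 0 5;-0.1 -0.3 1.1 -0.0023 0.0025 0 5;0 -0.3 1.1 -0.0023 0.0025 0 5"
}}

```text
clock: 20.4
position: [0.5653, 0.1606, 0.0179]
ee_rot: [-0.0, -0.069, 0.998, -0.003]
contact_force: [-6.6, -2.0, 3.4]
width: 0.0151
```

```bash
python3 sw.py
```

```text
t 20.4 pos [0.5653 0.1606 0.0179] yaw_y 97.93 tilt [-0.0001 -0.0064] F [-6.58 -2.    3.43] M [-0.152  0.961  0.127] w 0.0151 q [ 0.16  0.49  1.76 -0.01  0.89 -1.54]
swing yaw 25.43 swing pos 25.63 R 0.0794 press 6.8 lat(tool y) -1.07
level rot [-0.36 -0.06 -0.  ] z 0.0179
```

Good. Same ratio, with roll correction and slightly more press.

{"fn": "drive_tool", "kwargs": {
  "motion": "-0.3 -0.2 1.1 -0.0024 0.0026 0 5;-0.1 -0.2 1.1 -0.0024 0.0026 0 5;-0.1 -0.2 1.1 -0.0024 0.0026 0 5;-0.1 -0.3 1.1 -0.0024 0.0025 0 5"
}}

```text
clock: 20.9
position: [0.5647, 0.1664, 0.0179]
ee_rot: [-0.002, -0.032, 0.999, -0.002]
contact_force: [-6.3, -1.8, 3.9]
width: 0.0149
```

```bash
python3 sw.py
```

```text
t 20.9 pos [0.5647 0.1664 0.0179] yaw_y 93.62 tilt [-0.0048 -0.0034] F [-6.31 -1.81  3.87] M [-0.109  0.936  0.159] w 0.0149 q [ 0.17  0.49  1.76 -0.    0.9  -1.46]
swing yaw 21.12 swing pos 21.38 R 0.0794 press 6.41 lat(tool y) -1.4
level rot [-0.18 -0.29 -0.  ] z 0.0179
```

{"fn": "drive_tool", "kwargs": {
  "motion": "-0.2 -0.2 1.1 -0.0024 0.0026 0 5;-0.1 -0.2 1.1 -0.0024 0.0026 0 5;-0.1 -0.2 1.1 -0.0024 0.0026 0 5;-0.1 -0.3 1.1 -0.0024 0.0025 0 5"
}}

```text
clock: 21.4
position: [0.5646, 0.1725, 0.0181]
ee_rot: [-0.004, 0.006, 1.0, -0.001]
contact_force: [-7.7, -0.7, 4.6]
width: 0.015
```

```bash
python3 sw.py
```

```text
t 21.4 pos [0.5646 0.1725 0.0181] yaw_y 89.29 tilt [-0.0089 -0.0019] F [-7.65 -0.72  4.59] M [0.033 0.99  0.155] w 0.015 q [ 0.18  0.49  1.75 -0.    0.91 -1.38]
swing yaw 16.79 swing pos 16.99 R 0.0793 press 7.64 lat(tool y) -0.82
level rot [-0.12 -0.51 -0.  ] z 0.0181
```

{"fn": "drive_tool", "kwargs": {
  "motion": "-0.1 -0.6 1.1 -0.0024 0.0026 -0.0002 5;-0.1 -0.3 1.1 -0.0024 0.0026 0 5;0 -0.3 1.1 -0.0024 0.0026 0 5;-0.1 -0.3 1.1 -0.0024 0.0026 0 5"
}}

```text
clock: 21.9
position: [0.5648, 0.1786, 0.0179]
ee_rot: [-0.001, 0.044, 0.999, -0.002]
contact_force: [-6.3, 0.0, 4.1]
width: 0.0152
```

```bash
python3 sw.py
```

```text
t 21.9 pos [0.5648 0.1786 0.0179] yaw_y 84.91 tilt [-0.0028 -0.0046] F [-6.33  0.01  4.12] M [0.033 0.98  0.136] w 0.0152 q [ 0.19  0.49  1.75 -0.01  0.9  -1.29]
swing yaw 12.41 swing pos 12.61 R 0.0794 press 6.3 lat(tool y) -0.55
level rot [-0.28 -0.14 -0.  ] z 0.0179
```

{"fn": "drive_tool", "kwargs": {
  "motion": "-0.1 -0.2 1.1 -0.0024 0.0026 0 5;-0.1 -0.2 1.1 -0.0024 0.0026 0 5;0 -0.2 1.1 -0.0024 0.0026 0 5;-0.1 -0.2 1.1 -0.0024 0.0026 0 5"
}}

```text
clock: 22.4
position: [0.5656, 0.1846, 0.0182]
ee_rot: [-0.004, 0.083, 0.997, -0.004]
contact_force: [-6.6, -0.1, 4.0]
width: 0.0151
```

```bash
python3 sw.py
```

```text
t 22.4 pos [0.5656 0.1846 0.0182] yaw_y 80.52 tilt [-0.0089 -0.0067] F [-6.55 -0.11  3.99] M [0.141 1.008 0.141] w 0.0151 q [ 0.2   0.5   1.74 -0.01  0.92 -1.2 ]
swing yaw 8.02 swing pos 8.21 R 0.0794 press 6.44 lat(tool y) -1.19
level rot [-0.46 -0.44 -0.  ] z 0.0182
```

{"fn": "drive_tool", "kwargs": {
  "motion": "-0.5 -0.6 1.1 -0.0025 0.0026 -0.0002 5;-0.1 -0.3 1.1 -0.0025 0.0026 0 5;-0.1 -0.3 1.1 -0.0025 0.0026 0 5;-0.1 -0.3 1.1 -0.0025 0.0026 0 5"
}}

```text
clock: 22.9
position: [0.5667, 0.1906, 0.0178]
ee_rot: [-0.001, 0.121, 0.993, -0.001]
contact_force: [-6.6, -0.0, 3.8]
width: 0.015
```

```bash
python3 sw.py
```

```text
t 22.9 pos [0.5667 0.1906 0.0178] yaw_y 76.1 tilt [-0.0026 -0.0023] F [-6.65 -0.02  3.85] M [0.3   1.087 0.144] w 0.015 q [ 0.21  0.5   1.74 -0.    0.91 -1.12]
swing yaw 3.6 swing pos 3.85 R 0.0794 press 6.45 lat(tool y) -1.61
level rot [-0.16 -0.11 -0.  ] z 0.0178
```

{"fn": "drive_tool", "kwargs": {
  "motion": "-0.1 -0.2 1.1 -0.0025 0.0026 0 5;-0.1 -0.2 1.1 -0.0025 0.0026 0 5;0 -0.2 1.1 -0.0025 0.0026 0 5;-0.1 -0.2 0.4 -0.0027 0.001 0 5"
}}

```text
clock: 23.4
position: [0.5681, 0.1953, 0.0182]
ee_rot: [-0.004, 0.153, 0.988, -0.002]
contact_force: [-7.5, 3.2, 3.9]
width: 0.015
```

```bash
python3 sw.py
```

```text
t 23.4 pos [0.5681 0.1953 0.0182] yaw_y 72.38 tilt [-0.0096 -0.0031] F [-7.45  3.25  3.87] M [0.615 1.115 0.231] w 0.015 q [ 0.22  0.5   1.72 -0.    0.92 -1.05]
swing yaw -0.12 swing pos 0.27 R 0.0794 press 8.08 lat(tool y) 0.84
level rot [-0.34 -0.47 -0.  ] z 0.0182
```

At the middle. I'll hold a clean press here for over a second.

{"fn": "drive_tool", "kwargs": {
  "motion": "-0.3 -0.6 0 -0.0028 0.0003 -0.0002 5;0 -0.3 0 -0.0028 0.0002 0 5;-0.1 -0.3 0 -0.0028 0.0001 0 5;0 -0.3 0 -0.0028 0 0 5;0 -0.3 0 -0.0028 0 0 5"
}}

```text
clock: 24.02
position: [0.5681, 0.1953, 0.0179]
ee_rot: [-0.002, 0.153, 0.988, -0.0]
contact_force: [-7.0, 3.8, 4.0]
width: 0.015
```

```bash
python3 sw.py
```

```text
t 24.02 pos [0.5681 0.1953 0.0179] yaw_y 72.42 tilt [-0.0041 -0.0002] F [-7.    3.81  3.97] M [0.786 1.119 0.278] w 0.015 q [ 0.21  0.5   1.73  0.    0.91 -1.05]
swing yaw -0.08 swing pos 0.27 R 0.0794 press 7.83 lat(tool y) 1.52
level rot [-0.08 -0.22 -0.  ] z 0.0179
```

{"fn": "drive_tool", "kwargs": {
  "motion": "0 -0.3 0 -0.0028 0 0 5;0 -0.3 0 -0.0028 0 0 5;-0.1 -0.3 0 -0.0028 0 0 5;0 -0.3 0 -0.0028 0 0 5;0 -0.3 0 -0.0028 0 0 5"
}}

```text
clock: 24.65
position: [0.5681, 0.1953, 0.0179]
ee_rot: [-0.002, 0.153, 0.988, -0.0]
contact_force: [-7.4, 4.4, 3.9]
width: 0.015
```

```bash
python3 sw.py
```

```text
t 24.65 pos [0.5681 0.1953 0.0179] yaw_y 72.44 tilt [-0.0047  0.    ] F [-7.35  4.41  3.94] M [0.816 1.122 0.218] w 0.015 q [ 0.21  0.5   1.73  0.    0.91 -1.05]
swing yaw -0.06 swing pos 0.28 R 0.0793 press 8.34 lat(tool y) 1.98
level rot [-0.08 -0.26 -0.  ] z 0.0179
```

{"fn": "drive_tool", "kwargs": {
  "motion": "-0.1 -0.3 0.9 -0.0025 0.0024 0 5;-0.1 -0.3 1.1 -0.0025 0.0027 0 5;-0.1 -0.3 1.1 -0.0025 0.0027 0 5"
}}

```text
clock: 25.02
position: [0.5696, 0.1996, 0.0179]
ee_rot: [-0.002, 0.179, 0.984, -0.001]
contact_force: [-7.0, 1.4, 4.6]
width: 0.0153
```

```bash
python3 sw.py
```

```text
t 25.02 pos [0.5696 0.1996 0.0179] yaw_y 69.32 tilt [-0.0045 -0.0019] F [-7.02  1.36  4.6 ] M [0.262 1.049 0.178] w 0.0153 q [ 0.22  0.51  1.72 -0.    0.92 -0.99]
swing yaw -3.18 swing pos -3.01 R 0.0794 press 7.05 lat(tool y) -1.21
level rot [-0.2 -0.2 -0. ] z 0.0179
```

{"fn": "drive_tool", "kwargs": {
  "motion": "-0.1 -0.3 1.1 -0.0024 0.0027 0 5;-0.1 -0.3 1.1 -0.0024 0.0027 0 5;-0.1 -0.3 1.1 -0.0024 0.0027 0 5;-0.1 -0.3 1.1 -0.0024 0.0027 0 5"
}}

```text
clock: 25.52
position: [0.572, 0.2054, 0.0179]
ee_rot: [-0.001, 0.218, 0.976, -0.003]
contact_force: [-7.9, 1.4, 3.3]
width: 0.0146
```

```bash
python3 sw.py
```

```text
t 25.52 pos [0.572  0.2054 0.0179] yaw_y 64.83 tilt [-0.0039 -0.0051] F [-7.88  1.39  3.27] M [0.371 1.118 0.094] w 0.0146 q [ 0.23  0.51  1.71 -0.01  0.92 -0.9 ]
swing yaw -7.67 swing pos -7.58 R 0.0794 press 7.72 lat(tool y) -2.1
level rot [-0.36 -0.08 -0.  ] z 0.0179
```

{"fn": "drive_tool", "kwargs": {
  "motion": "-0.4 -0.3 1.1 -0.0024 0.0026 0 5;-0.1 -0.3 1.1 -0.0024 0.0026 0 5;-0.1 -0.3 1.1 -0.0024 0.0026 0 5;-0.1 -0.3 1.1 -0.0024 0.0026 0 5"
}}

```text
clock: 26.02
position: [0.5748, 0.2109, 0.0178]
ee_rot: [-0.0, 0.256, 0.967, -0.002]
contact_force: [-8.0, 2.7, 3.3]
width: 0.0151
```

```bash
python3 sw.py
```

```text
t 26.02 pos [0.5748 0.2109 0.0178] yaw_y 60.32 tilt [-0.0009 -0.0034] F [-8.04  2.65  3.34] M [0.466 1.183 0.237] w 0.0151 q [ 0.24  0.51  1.7  -0.    0.92 -0.81]
swing yaw -12.18 swing pos -11.99 R 0.0794 press 8.3 lat(tool y) -1.67
level rot [-0.2   0.05  0.  ] z 0.0178
```

{"fn": "drive_tool", "kwargs": {
  "motion": "-0.2 -0.3 1.1 -0.0024 0.0026 0 5;-0.1 -0.3 1.1 -0.0024 0.0026 0 5;-0.1 -0.3 1.1 -0.0024 0.0026 0 5;-0.1 -0.3 1.1 -0.0024 0.0026 0 5"
}}

```text
clock: 26.52
position: [0.578, 0.216, 0.0179]
ee_rot: [0.001, 0.294, 0.956, -0.003]
contact_force: [-7.5, 1.9, 4.1]
width: 0.0147
```

```bash
python3 sw.py
```

```text
t 26.52 pos [0.578  0.216  0.0179] yaw_y 55.84 tilt [ 0.0003 -0.0057] F [-7.45  1.86  4.13] M [0.631 1.224 0.325] w 0.0147 q [ 0.25  0.52  1.69 -0.01  0.93 -0.72]
swing yaw -16.66 swing pos -16.36 R 0.0793 press 7.21 lat(tool y) -2.64
level rot [-0.26  0.2   0.  ] z 0.0179
```

{"fn": "drive_tool", "kwargs": {
  "motion": "-0.3 0 1.1 -0.0024 0.0027 0 5;-0.1 -0.2 1.1 -0.0024 0.0027 0 5;-0.1 -0.2 1.1 -0.0024 0.0027 0 5;-0.1 -0.2 1.1 -0.0024 0.0027 0 5"
}}

```text
clock: 27.02
position: [0.5819, 0.2213, 0.018]
ee_rot: [-0.003, 0.332, 0.943, -0.001]
contact_force: [-8.6, 3.9, 4.0]
width: 0.0149
```

```bash
python3 sw.py
```

```text
t 27.02 pos [0.5819 0.2213 0.018 ] yaw_y 51.26 tilt [-0.0058 -0.0004] F [-8.56  3.88  3.99] M [0.58  1.062 0.059] w 0.0149 q [ 0.25  0.53  1.68  0.    0.94 -0.64]
swing yaw -21.24 swing pos -21.12 R 0.0793 press 9.11 lat(tool y) -2.32
level rot [-0.23 -0.25 -0.  ] z 0.018
```

{"fn": "drive_tool", "kwargs": {
  "motion": "-0.2 -0.2 1.1 -0.0024 0.0027 0 5;-0.1 -0.2 1.1 -0.0024 0.0027 0 5;-0.1 -0.2 1.1 -0.0024 0.0027 0 5;-0.1 -0.2 1.1 -0.0024 0.0027 0 5"
}}

```text
clock: 27.52
position: [0.5862, 0.2262, 0.0182]
ee_rot: [-0.005, 0.369, 0.929, -0.001]
contact_force: [-7.4, 4.2, 2.9]
width: 0.0148
```

```bash
python3 sw.py
```

```text
t 27.52 pos [0.5862 0.2262 0.0182] yaw_y 46.64 tilt [-0.0098  0.0015] F [-7.43  4.18  2.87] M [ 0.658  1.101 -0.003] w 0.0148 q [ 0.26  0.54  1.66  0.    0.95 -0.56]
swing yaw -25.86 swing pos -25.8 R 0.0793 press 8.28 lat(tool y) -2.06
level rot [-0.33 -0.47 -0.  ] z 0.0182
```

{"fn": "drive_tool", "kwargs": {
  "motion": "-0.4 -0.6 1.1 -0.0023 0.0026 -0.0002 5;-0.1 -0.3 1.1 -0.0023 0.0026 0 5;-0.1 -0.3 1.1 -0.0023 0.0026 0 5;-0.1 -0.3 1.1 -0.0023 0.0026 0 5"
}}

```text
clock: 28.02
position: [0.5908, 0.2308, 0.0179]
ee_rot: [-0.0, 0.407, 0.913, -0.002]
contact_force: [-8.6, 4.3, 2.6]
width: 0.0151
```

```bash
python3 sw.py
```

```text
t 28.02 pos [0.5908 0.2308 0.0179] yaw_y 41.98 tilt [-0.0014 -0.0027] F [-8.62  4.28  2.6 ] M [0.743 1.111 0.078] w 0.0151 q [ 0.26  0.54  1.65 -0.    0.95 -0.47]
swing yaw -30.52 swing pos -30.49 R 0.0793 press 8.95 lat(tool y) -3.55
level rot [-0.16  0.06  0.  ] z 0.0179
```

{"fn": "drive_tool", "kwargs": {
  "motion": "-0.1 -0.2 1.1 -0.0023 0.0026 0 5;-0.1 -0.2 1.1 -0.0023 0.0026 0 5;-0.1 -0.2 1.1 -0.0023 0.0026 0 5;-0.1 -0.2 1.1 -0.0023 0.0026 0 5;0 -0.2 1.1 -0.0023 0.0026 0 5"
}}

```text
clock: 28.65
position: [0.5971, 0.2359, 0.018]
ee_rot: [-0.003, 0.453, 0.891, -0.003]
contact_force: [-7.1, 4.9, 3.4]
width: 0.0151
```

```bash
python3 sw.py
```

```text
t 28.65 pos [0.5971 0.2359 0.018 ] yaw_y 36.11 tilt [-0.0072 -0.0027] F [-7.06  4.94  3.38] M [0.798 1.067 0.026] w 0.0151 q [ 0.27  0.55  1.63 -0.    0.97 -0.36]
swing yaw -36.39 swing pos -36.41 R 0.0794 press 8.15 lat(tool y) -2.79
level rot [-0.43 -0.12 -0.  ] z 0.018
```

{"fn": "drive_tool", "kwargs": {
  "motion": "-0.3 -0.4 0 -0.0026 0.0002 0 5;-0.1 -0.3 0 -0.0026 0 0 5;0 -0.3 0 -0.0026 0 0 5;0 -0.3 0 -0.0026 0 0 5;0 -0.3 0 -0.0026 0 0 5"
}}

```text
clock: 29.28
position: [0.5974, 0.2361, 0.0178]
ee_rot: [0.001, 0.456, 0.89, -0.001]
contact_force: [-5.4, 6.9, 0.3]
width: 0.0153
```

```bash
python3 sw.py
```

```text
t 29.27 pos [0.5974 0.2361 0.0178] yaw_y 35.79 tilt [ 0.0002 -0.0031] F [-5.36  6.92  0.34] M [1.198 0.902 0.117] w 0.0153 q [ 0.27  0.55  1.63 -0.    0.96 -0.35]
swing yaw -36.71 swing pos -36.6 R 0.0793 press 8.75 lat(tool y) -0.3
level rot [-0.1   0.15  0.  ] z 0.0178
```

{"fn": "drive_tool", "kwargs": {
  "motion": "-0.1 -0.3 0 -0.0026 0 0 5;0 -0.3 0 -0.0026 0 0 5;0 -0.3 0 -0.0026 0 0 5;0 -0.3 0 -0.0026 0 0 5;0 -0.3 0 -0.0026 0 0 5"
}}

```text
clock: 29.9
position: [0.5974, 0.236, 0.0178]
ee_rot: [0.002, 0.457, 0.889, -0.002]
contact_force: [-5.7, 6.9, 1.2]
width: 0.0151
```

```bash
python3 sw.py
```

```text
t 29.9 pos [0.5974 0.236  0.0178] yaw_y 35.62 tilt [ 0.0024 -0.0057] F [-5.74  6.94  1.16] M [1.403 1.043 0.245] w 0.0151 q [ 0.27  0.55  1.63 -0.01  0.96 -0.35]
swing yaw -36.88 swing pos -36.62 R 0.0793 press 8.98 lat(tool y) -0.63
level rot [-0.08  0.35  0.  ] z 0.0178
```

Held. Now ease off, level, and release.

{"fn": "drive_tool", "kwargs": {
  "motion": "-0.1 0.2 0 -0.0012 0 0 5;0 0 0 -0.0006 0 0 5;0 0 0 -0.0003 0 0 5"
}}

```text
clock: 30.28
position: [0.5976, 0.2363, 0.0178]
ee_rot: [-0.001, 0.457, 0.89, 0.0]
contact_force: [-3.5, 2.4, -0.2]
width: 0.0149
```

```bash
python3 sw.py
```

```text
t 30.27 pos [0.5976 0.2363 0.0178] yaw_y 35.63 tilt [-0.0006  0.0014] F [-3.54  2.35 -0.24] M [0.515 0.532 0.04 ] w 0.0149 q [ 0.27  0.55  1.63  0.    0.96 -0.36]
swing yaw -36.87 swing pos -36.8 R 0.0794 press 3.97 lat(tool y) -1.5
level rot [ 0.02 -0.08  0.  ] z 0.0178
```

{"fn": "drive_tool", "kwargs": {
  "motion": "0 0 0 -0.0004 0 0.0003 5;0 0 0 -0.0002 0 0.0002 22;0 0 0 0 0 0 26;0 0 0 0 0 0 32;0 0 0 0 0 0 40;0 0 0 0 0 0 45;0 0 0 0 0 0 45"
}}

```text
clock: 31.15
position: [0.6029, 0.2339, 0.0187]
ee_rot: [0.004, 0.457, 0.89, 0.002]
contact_force: [-0.1, -0.4, 0.4]
width: 0.0386
```

```bash
python3 sw.py
```

```text
t 31.15 pos [0.6029 0.2339 0.0187] yaw_y 35.63 tilt [ 0.0084 -0.    ] F [-0.11 -0.36  0.38] M [-0.019  0.028 -0.036] w 0.0386 q [ 0.26  0.55  1.63 -0.    0.95 -0.36]
swing yaw -36.87 swing pos -39.07 R 0.0745 press -0.23 lat(tool y) -0.3
level rot [ 0.39  0.28 -0.  ] z 0.0187
```

{"fn": "drive_tool", "kwargs": {
  "motion": "0 0 0 0.003 0 -0.005 45;0 0 0 0.002 0 -0.015 45;0 0 0 0 0 -0.03 45;0 0 0 0 0 -0.04 45;0 0 0 0.02 0 -0.04 45;0 0 0 0.03 0 -0.04 45;0 0 0 0.06 0 0 45;0 0 0 0.06 0 0 45;0 0 0 0.06 0 0 45;0 0 0 0.05 0 0 45;0 0 0 0 0 0 45"
}}

```text
clock: 32.52
position: [0.4318, 0.4749, 0.2061]
ee_rot: [0.007, 0.457, 0.889, 0.009]
contact_force: [-0.6, -0.6, -0.4]
width: 0.0383
```

```bash
python3 go.py;  python3 - <<'E'
from rig import *
import cv2,numpy as np
for n,(r,c) in {"top":(80,150),"side":(120,220)}.items():
    im,d=get_image(n);np.savez(f"pics/{n}4.npz",im=im,d=d);cv2.imwrite(f"pics/{n}4.png",cv2.resize(im[r:r+110,c:c+140,::-1],None,fx=5,fy=5,interpolation=cv2.INTER_CUBIC))
E
```

```text
t 32.52 pos [0.4318 0.4749 0.2061] yaw_y 35.56 tilt [0.0219 0.0101] F [-0.65 -0.6  -0.42] M [-0.03   0.043  0.017] w 0.0383 q [ 0.73  0.38  1.41 -0.01  1.33  0.11]
```

View pics/top4.png

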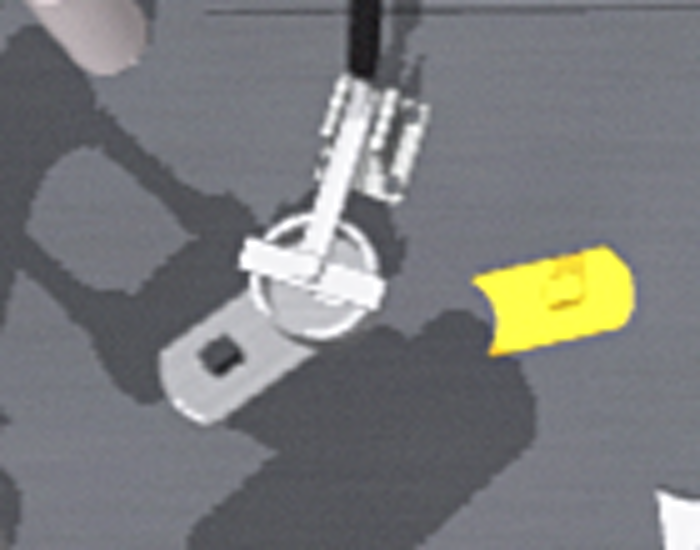

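View pics/side4.png

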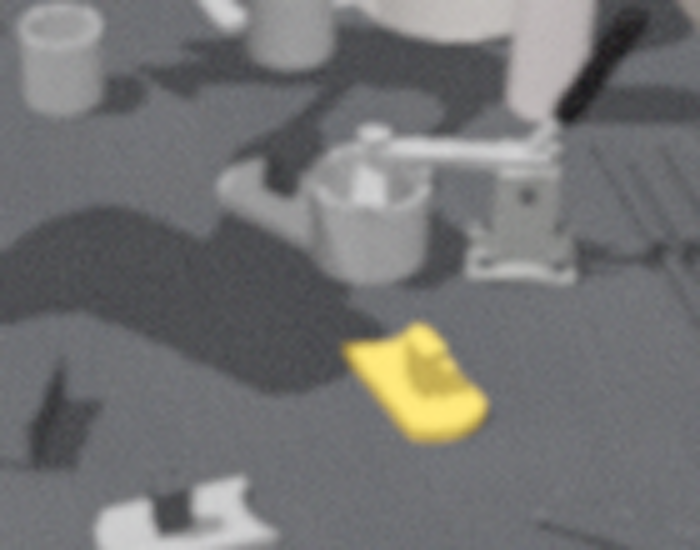

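Top view: the leaf lies at (235,350) in the crop, mouth towards the tube foot at (285,310). I'll check home numerically with an overlay.

```bash
python3 - <<'E'
from h import *
from scipy.optimize import minimize
Cc=np.array([.6439,.1718]);a=np.radians(72.5-36.85-90)
e=np.array([np.cos(a),np.sin(a)]);print("expected origin",(Cc-.08*e).round(4),np.degrees(a))
z=np.load("pics/top4.npz");g=z['im'].min(2).astype(float);print(CAM['top']['camera_matrix'][0,0])
o=outline('wide')
th=np.linspace(0,2*np.pi,60);circ=lambda C,z,R:np.c_[C[0]+R*np.cos(th),C[1]+R*np.sin(th),np.full(60,z)]
u,v=proj([*(Cc-.09*e),.005],'top').round().astype(int);sl=(slice(v-18,v+18),slice(u-18,u+18))
print("vals",np.percentile(g[sl],[5,30,70,95]))
bg=np.median(g[sl][g[sl]<110]) if (g[sl]<110).any() else 60
# compare with soft template excluding tube / grip; unknown fg/bg levels: use sobel-free LSQ per region
ex=(draw([circ(Cc,zz,.046) for zz in(0,.02,.04,.06,.07)],g.shape,'top',2)[sl]>0)
def cost(p):
    ma=draw([place(o,*p,.01),place(o,*p,0.)],g.shape,'top',4)[sl]
    gr=draw([place(np.array([[s*.016,t*.012] for s,t in((1,1),(1,-1),(-1,-1),(-1,1))]),*p,zz) for zz in np.arange(.01,.051,.01)],g.shape,'top',2)[sl]>0
    k=~ex&~gr;A=np.c_[ma[k],np.ones(k.sum())];y=np.clip(g[sl][k],90,160)
    c,_,_,_=np.linalg.lstsq(A,y,rcond=None);return ((A@c-y)**2).mean()
p0=np.array([*(Cc-.081*e),a])
r=minimize(cost,p0,method='Nelder-Mead',options=dict(initial_simplex=[p0,p0+[.006,0,0],p0+[0,.006,0],p0+[0,0,.1]],xatol=1e-5,fatol=1e-3))
p=r.x;arc=p[:2]+.08*np.array([np.cos(p[2]),np.sin(p[2])])
print("fit",p.round(4),np.degrees(p[2]).round(1),"arc",arc.round(4),"dist to C mm",(np.linalg.norm(arc-Cc)*1e3).round(2),r.fun)
img=z['im'][80:190,150:290,::-1];img=cv2.resize(img,None,fx=5,fy=5,interpolation=cv2.INTER_CUBIC)
def pl(P,col):cv2.polylines(img,[np.round(((proj(P,'top')-[150,80]+.5)*5-.5)*16).astype(np.int32)],True,col,1,cv2.LINE_AA,4)
pl(place(o,*(Cc-.08*e),a,.01),(0,0,255));pl(place(o,*p,.01),(0,255,0));pl(circ(Cc,0.06,.04),(255,0,255))
cv2.imwrite("pics/ov4.png",img)
E
```

```text
expected origin [0.5973 0.2368] -54.35
409.9531192260139
vals [ 80.  85. 181. 194.]
fit [ 0.5971  0.2371 -0.9396] -53.8 arc [0.6443 0.1725] dist to C mm 0.81 138.8579770196401
```

View pics/ov4.png

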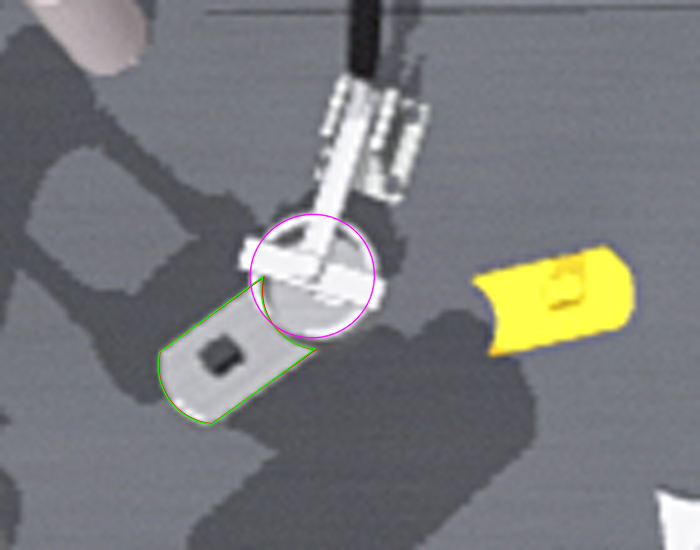

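The fitted outline (green) lies on the expected home pose (red): the arc centre is within 0.8 mm of the tube axis. The arm is clear, so I'm handing in.

```bash
python3 -c "
from rig import *
print(sign_off())"
```

```text
the job is handed in; nothing more can be done
None
```

The wide leaf (40 mm) fits the clamped tube. I left it lying flat on the bench, home against the tube, and handed the job in after about 33 s.

- **Choosing the leaf:** the camera rim fit put the clamped tube at 40 mm, so I tried the wide leaf first. It made contact where a matching mouth would be home and neither rocked nor stood off. I did not try the medium and narrow leaves.
- **Pressing and swinging:** I held it at about 7–9 N for over a second in line with the clamp, at about +36° and at about −37°. On the way from +36° to −37° I stopped in the middle for a second hold. Through that swing the tool stayed on a circle to about 0.1 mm. The highest force I read was about 12 N, but forces were only read at the end of each move.
- **Last checks:** after letting go and backing off, the image fit put the mouth's arc centre 0.8 mm from the tube axis, which is within camera accuracy. The hand read no contact force. In the final pictures the clamp and the yellow piece looked undisturbed; I did not re-check the other bystanders.
- **What went wrong:**
    - In the first few degrees of swing the leaf lagged its turn and stood up to 3 mm off for under a second. I brought it home and did both sides again cleanly.
    - The first in-line press sat about 1 mm off centre, which is why I repeated it in the middle.

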